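Change over from the doming punch to the pleating insert

ROBOT

A 6-joint arm with a two-finger parallel gripper is mounted at the origin on the work surface. World frame = base frame: x ahead of the robot, y to its left, z up, the work surface at z = 0. Lengths are in m, angles in degrees, forces in N, time in s.
With the tool pointing down it reaches from about 0.3 to 0.875 m from the base axis. Payload 6.4 kg.
Tool frame: the origin (TCP) lies at the very end of the fingers, on their centre line; the grasp point (between the pads) lies 19 mm behind it; x points along the fingers, z is the direction in which the jaws open and shut, and the axes are right-handed (so a half turn about x gives the same grasp; the last joint's range is limited). The gripper opens to 85 mm and grips with 20 to 120 N. Pads are 22 mm wide; open, the fingers measure 114 mm over their backs; the gripper's body (76 mm by 85 mm) begins 54 mm behind the grasp point. The pads swing forward as they close: fully open they stand 13 mm farther back than shut.
Start: joints at [59.169, 10.359, 92.074, -0, 77.567, -11.82], TCP at [0.187, 0.544, 0.231] pointing down, gripper open.
Joint ranges: [-171.53, 171.53], [-51.25, 118.39], [17.06, 147.69], [-65.23, 245.23], [0, 150.52], [-178.68, 178.68]. Speed limits (degrees/s): [147.25, 147.25, 172.46, 180, 180, 180].

INTERFACE

Orientations are given as a 3x3 rotation matrix whose columns are the frame's x, y, z axes.
In Python, from bench import r gives the robot as it stands.
- The arm moves only by the tool servo_tool, never from a script. Its argument "plan" is a list of rows, each an object of numbers: "x", "y", "z": the shift along the tool's x, y, z in mm; "rx", "ry", "rz": the turn, a rotation vector about the tool's x, y, z in rad; "hand": the opening in per cent of the stroke, from 0 (shut) to 100 (fully open). In form: [{"x": .., "y": .., "z": .., "rx": .., "ry": .., "rz": .., "hand": ..}, ...]. A call has 1 to 20 rows; each row is the pose to reach, as a shift and turn from the pose commanded when the call began, along the tool's axes at that moment; what a row does not reach only later rows make up. A row lasts 1/10 s, in which the tool goes at most 50 mm and 8.59 degrees, less where a joint would pass 70% of its speed; a pose out of reach is approached as far as the arm can. A call with a gripper value outside its range is refused whole. The fingers move at their own pace and stop on an object; the grip force is fixed at half the most. Time passes only in rows, so rows that repeat a pose let the fingers close. It gives the time, the measured TCP pose, the force and the opening at its end, in the units of the state.
- r.sense(): the state, without advancing time (a new reading comes with each control period).
- r.snapshot(name): name is "scene" or "top" or "wrist"; returns a dict with "pixels" (480x640x3 uint8, red, green, blue), "fx", "fy", "cx", "cy" (pixels), "world_from_camera" (4x4, takes a point from camera to world coordinates). Camera axes: x right, y up, looking along -z (the intrinsics and any distortion apply to the point x, -y, -z); pixel columns grow to the right and rows downward; lengths in m; the calibration is good to about 2 mm. The wrist camera is an equidistant fisheye: a pixel r from the principal point sees the ray r / f radians off the axis. A picture is of the moment at which its call begins. There is no depth.
- r.sign_off(): hands the job in, once; it reports no verdict.
The state is a dict: "time_s": time; "joints": joint angles; "qvel": joint speeds; "effort": joint torques, N m; "eef_pos": TCP position; "ee_rot": TCP orientation; "contact_force": force on the tool from outside, world axes, zero at the start; "wrist_torque": the same for the moment, N m; "gripper_width": opening from 0.0 (shut) to 1.0 (fully open).
Only numpy, scipy, OpenCV 4.12 (cv2) and the standard library are available. Lean on these libraries where they do the work, as an engineer would, in place of code of your own. Each camera call takes 0.05 s, during which the arm holds its last target.

TASK

Tidy up the doming punch first: stand it, round head up, fully down in the empty steel socket of the punch stand and let go of it. Then swing the red flap of the tool case right up so that it stays standing open, draw the brass pleating insert out of the slot beneath it, and present it upright over the middle of the white pattern card with its lower edge about 12 cm above the bench. Finish while still holding it there, and leave everything else on the bench where it is.

Things in the scene. Friction and masses are not known exactly. Their poses are not given: they have to be found in the camera images.
- punch: doming punch of bright steel, 124 mm tall, about 0.24 kg, starting loose and upright on the bench. Origin: centre of its flat foot; z up along its axis. Round shank 18 mm diameter (foot chamfered 2-3 mm) up to height 82; round head 25 mm diameter from height 87 to 114 (the place to grip), domed above.
- stand: fixed punch stand: wooden base 70 (x) x 160 (y) x 15 mm high, origin under its centre. The empty steel socket, a 36 mm square post from height 15 to 70, is centred at y = +40 in this frame; two smaller dark punches, fixed, stand up to about height 103 in a dark wooden block at y = -34 and -60.
- socket_mouth (a point): centre of the round mouth of the empty socket, 70 mm above the bench: upright bore of 20 mm diameter, 55 mm deep, mouth chamfered 2 mm.
- socket_floor (a point): centre of the bore's floor, 15 mm above the bench; the foot of a punch that is fully down lies here, its head then stands well above the mouth.
- case: fixed dark steel tool case, open box 130 (x) x 160 (y) x 85 mm high, walls and floor 5 mm, covered by the red flap. Origin under its centre; x points to the hinge side (away from the robot at yaw 0). In its middle a wooden cradle with an open-topped slot along the case's x, 12.5 mm wide and 58 mm long, from height 5 to 35; at least 55 mm of free room either side of the cradle.
- flap (a joint): hinge angle of the red flap, rad: 0 is shut, 1.57 upright, 1.9 its stop, leaning away past upright. A stiff hinge (about 0.22 N m of friction): it stays where it is left.
- flap_hinge (a point): middle of the flap's hinge line, on the far top edge of the case, 85 mm above the bench; the hinge line runs along the case's y.
- flap_handle (a point): centre of the flap's handle: a black round bar 14 mm diameter and 28 mm long, parallel to the hinge line, carried by one narrow steel post (8 x 12 mm) in its middle. It lies 115 mm from the hinge line toward the front edge and 33 mm above the flap's underside (28 mm above its 5 mm thick red plate); the plate reaches 17 mm farther to the front. The bar can be pinched by its two flat ends, along the hinge line, and then turns between the fingers as the flap swings.
- insert: pleating insert, about 0.22 kg, standing loose in the case's slot under the flap: brass plate with copper stripes 54 (x) x 9 (y) x 56 mm high, topped by a black grip 36 (x) x 14 (y) mm from height 56 to 76. Origin: centre of its lower edge; z up, x along the slot. In the slot its origin is 5 mm above the bench, so its top ends 4 mm below the case's rim; it comes out straight up.
- card: white pattern card with fan lines, fixed flat on the bench, 100 (x) x 80 (y) x 2 mm; origin under its middle.
- mallet: bystander: mallet with red head 100 x 64 mm and wooden handle, lying down; origin under the head.
- tape: bystander: closed tape measure, 66 x 42 x 60 mm; origin under its centre.
- collar: bystander: dark steel ring, 52 mm diameter, 40 mm high; origin under its centre.
- tube: bystander: upright copper tube, 34 mm diameter, 120 mm high; origin under its centre.
- tin: bystander: green can, 70 mm diameter, 90 mm high; origin under its centre.
- hammer: bystander: hammer lying down, about 260 mm long; origin under its middle.
- driver: bystander: screwdriver lying down across the far side, about 200 mm long; origin under its middle.

How it is judged:
By the outcome, as a careful person would: the job done as asked, in the order asked, and still so for the second after the job is handed in, while the arm keeps its last pose, push and grip.
It also fails if it takes over 70 s, if anything falls off the work surface, if the arm or the gripper's body presses on something with over 40 N, if the wrist force passes 120 N, or if a joint passes its speed limit or range.

## Working session

There is one attempt and no reset: what is moved stays moved. The work goes in short steps, Python scripts to look and compute and a tool call to move; the robot and the scene stay as the last step left them, time stands still between calls to the robot, and variables do not carry over. Pictures are saved under pics/ and viewed, and the job is handed in when it is done.

Besides the shell and the picture viewer there is one more tool, called as name([rows], argument=value, ...), one row to a line, values as JSON. servo_tool: Moves the arm, as the interface text tells. Its arguments: {"type":"object","properties":{"plan":{"type":"array","items":{"type":"object","properties":{"x":{"type":"number"},"y":{"type":"number"},"z":{"type":"number"},"rx":{"type":"number"},"ry":{"type":"number"},"rz":{"type":"number"},"hand":{"type":"number"}}}}},"required":["plan"]}

```bash
ls; mkdir -p pics
cat > h.py <<'E'
from bench import r
import numpy as np, cv2
def snap(n,f):
    s=r.snapshot(n); cv2.imwrite('pics/'+f+'.png',s['pixels'][:,:,::-1]); 
    np.savez('pics/'+f+'.npz',**{k:np.array(v) for k,v in s.items()}); return s
def load(f): return dict(np.load('pics/'+f+'.npz'))
def ray(s,u,v,fish=False):
    a=(u-s['cx'])/s['fx'];b=(v-s['cy'])/s['fy']
    if fish:
        t=np.hypot(a,b); k=np.sin(t)/max(t,1e-9); d=np.array([a*k,-b*k,-np.cos(t)])
    else: d=np.array([a,-b,-1.])
    W=s['world_from_camera']; d=W[:3,:3]@d
    return W[:3,3],d/np.linalg.norm(d)
def onz(s,u,v,z,fish=False):
    o,d=ray(s,u,v,fish); return o+d*(z-o[2])/d[2]
def proj(s,p,fish=False):
    W=s['world_from_camera']; q=W[:3,:3].T@(np.array(p)-W[:3,3]); x,y,z=q[0],-q[1],-q[2]
    if fish:
        t=np.arctan2(np.hypot(x,y),z); k=t/max(np.hypot(x,y),1e-9); return s['cx']+s['fx']*x*k, s['cy']+s['fy']*y*k
    return s['cx']+s['fx']*x/z, s['cy']+s['fy']*y/z
E
python3 - <<'E'
from h import *
for n in ['scene','top','wrist']:
    s=snap(n,n+'0'); print(n,s['fx'],s['fy'],s['cx'],s['cy'],np.round(s['world_from_camera'],3).tolist(),[k for k in s])
print(r.sense())
E
```

```text
pics
scene 451.1936311135158 451.1936311135158 321.8066040817011 241.88711170682294 [[-0.639, -0.555, 0.532, 1.213], [0.769, -0.472, 0.431, 0.484], [0.012, 0.685, 0.729, 0.915], [0.0, 0.0, 0.0, 1.0]] ['pixels', 'fx', 'fy', 'cx', 'cy', 'world_from_camera']
top 442.2200239082917 442.2200239082917 315.4393173748125 236.15403220271557 [[0.005, 0.983, -0.185, 0.382], [-1.0, 0.005, -0.001, 0.015], [-0.0, 0.185, 0.983, 1.253], [0.0, 0.0, 0.0, 1.0]] ['pixels', 'fx', 'fy', 'cx', 'cy', 'world_from_camera']
wrist 371.64829954431775 371.64829954431775 324.2670571082981 242.384044458839 [[0.325, -0.906, -0.27, 0.119], [0.946, 0.311, 0.094, 0.566], [-0.002, -0.286, 0.958, 0.372], [0.0, 0.0, 0.0, 1.0]] ['pixels', 'fx', 'fy', 'cx', 'cy', 'world_from_camera']
{'time_s': 0.15, 'joints': array([ 5.91685348e+01,  1.03917774e+01,  9.21156231e+01,  6.15112587e-05,
        7.75680937e+01, -1.18194720e+01]), 'qvel': array([-0.00653661, -0.07451644, -0.20361685, -0.08049555, -0.04882948,
        0.06196901]), 'effort': array([ 7.87720128e-04, -4.45262611e+01, -3.51693034e+01, -2.56667736e-04,
        5.81481348e-03,  7.70005329e-06]), 'eef_pos': array([0.18708296, 0.5432909 , 0.23061867]), 'ee_rot': array([[-6.76200056e-04, -9.45450239e-01,  3.25765848e-01],
       [-1.13087550e-03,  3.25766437e-01,  9.45449602e-01],
       [-9.99999132e-01,  2.70912459e-04, -1.28946979e-03]]), 'contact_force': array([-0.01650283,  0.66216211,  0.07182297]), 'wrist_torque': array([ 0.03349473,  0.06825625, -0.00941954]), 'gripper_width': 1.002923362107004}
```

View pics/scene0.png

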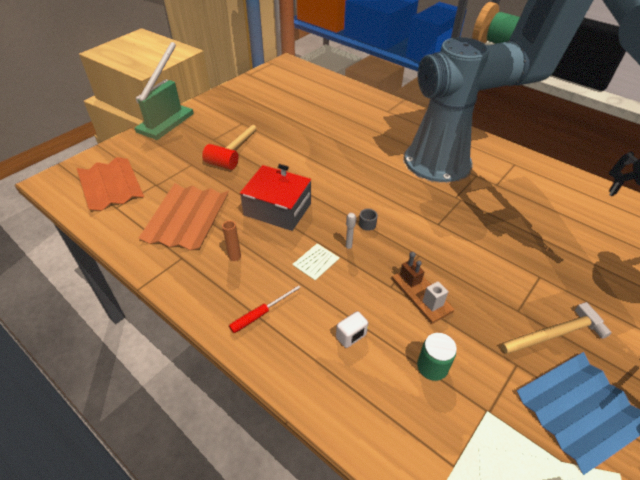

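View pics/top0.png

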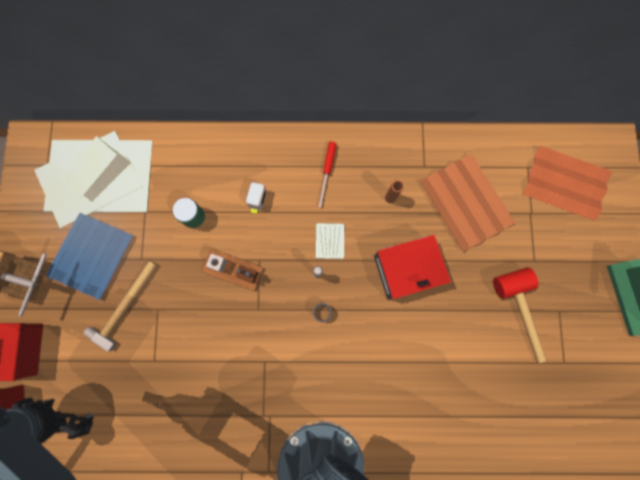

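View pics/wrist0.png

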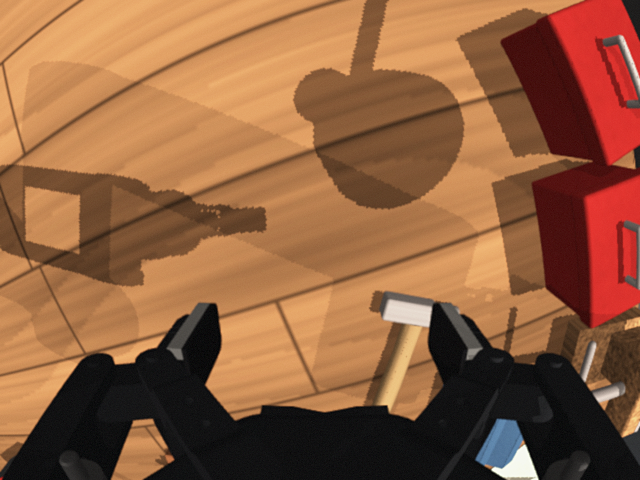

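The top view shows the punch head near (318,271), the socket near (215,262), the flap near (413,268) with its handle near (423,284), the card near (330,241) and the collar at (324,313). The scene view shows the same things. I'll zoom in to get finer pixel positions.

Run:
```python
from h import *
t=load('top0')['pixels'][:,:,::-1]; s=load('scene0')['pixels'][:,:,::-1]
a=cv2.resize(t[220:330,195:345],(800,587),interpolation=cv2.INTER_CUBIC)
b=cv2.resize(t[225:310,365:465],(800,680),interpolation=cv2.INTER_CUBIC)[:600]
c=cv2.resize(s[150:330,230:470],(800,600),interpolation=cv2.INTER_CUBIC)
for n,i in zip(['za','zb','zc'],[a,b,c]): cv2.imwrite('pics/'+n+'.png',i)
```

```text
(no output)
```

View pics/za.png

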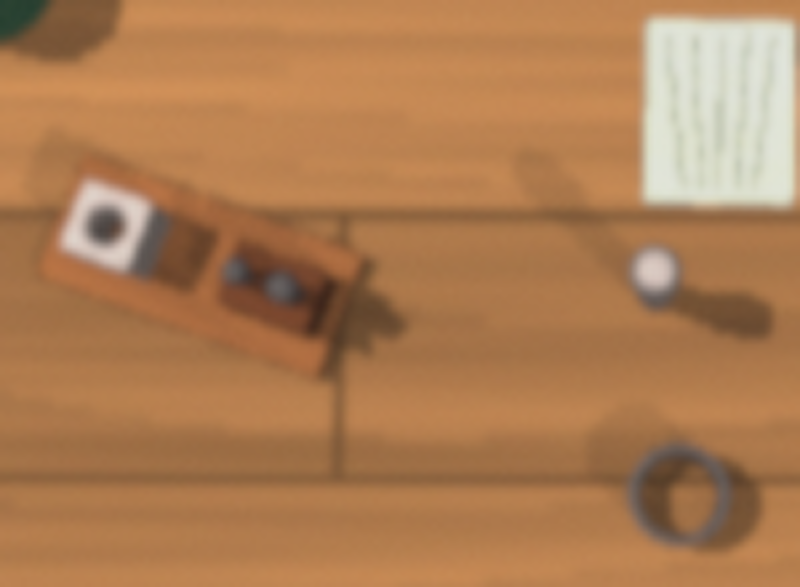

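View pics/zb.png

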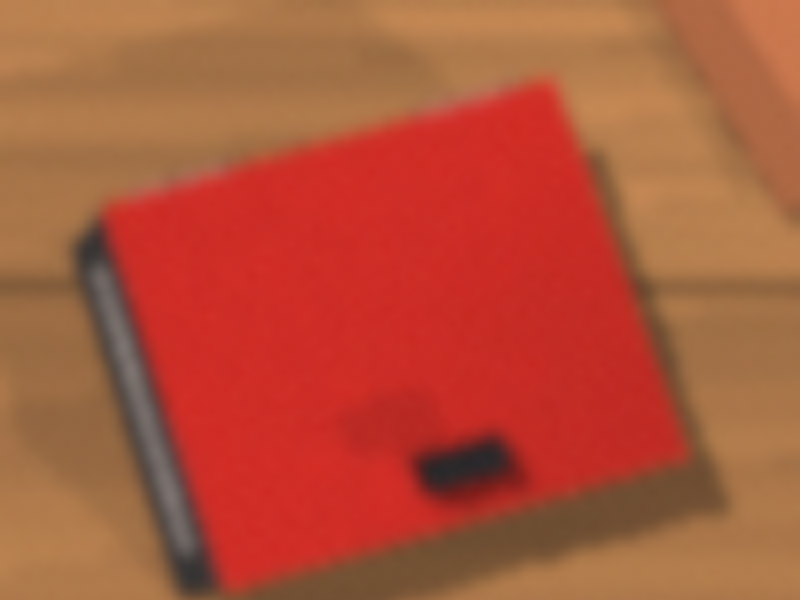

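View pics/zc.png

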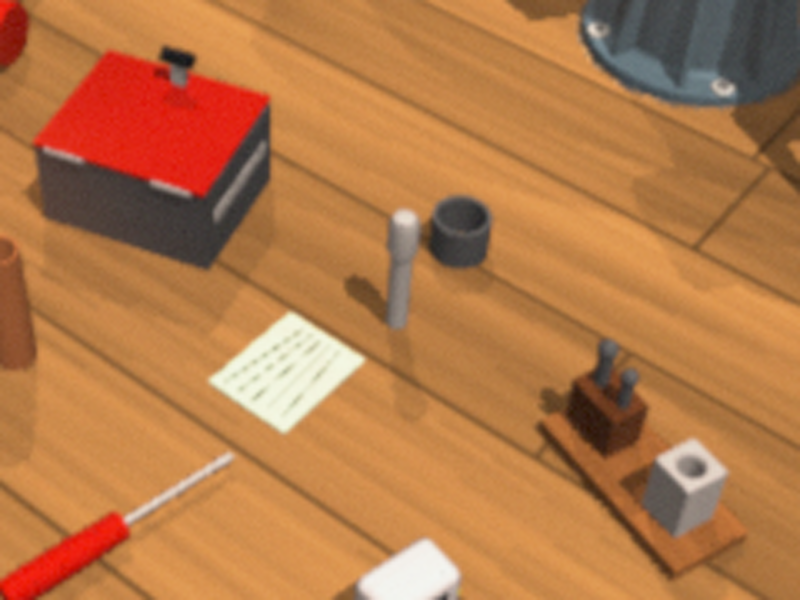

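```bash
cat >> h.py <<'E'
def tri(obs):
    A=np.zeros((3,3));b=np.zeros(3)
    for s,u,v,f in obs:
        o,d=ray(s,u,v,f);P=np.eye(3)-np.outer(d,d);A+=P;b+=P@o
    x=np.linalg.solve(A,b)
    return x,[np.linalg.norm((np.eye(3)-np.outer(ray(s,u,v,f)[1],ray(s,u,v,f)[1]))@(x-s['world_from_camera'][:3,3])) for s,u,v,f in obs]
E
python3 - <<'E'
from h import *
np.set_printoptions(precision=4,suppress=True)
t=load('top0');s=load('scene0')
ta=lambda x,y:((x+.5)/5.3333-.5+195,(y+.5)/5.3333-.5+220)
tb=lambda x,y:((x+.5)/8-.5+365,(y+.5)/8-.5+225)
sc=lambda x,y:((x+.5)/3.3333-.5+230,(y+.5)/3.3333-.5+150)
def both(n,z,a,b):
    print(n,'top',onz(t,*a,z),'scene',onz(s,*b,z),'tri',tri([(t,*a,0),(s,*b,0)]))
both('mouth',.07,ta(105,226),sc(692,466))
both('punchtop(approx)',.117,ta(656,270),sc(403,214))
print('foot scene near edge',onz(s,*sc(397,327),0))
both('handle',.118,tb(465,463),sc(178,54))
print('card',[onz(t,*ta(*p),.002)[:2] for p in [(646,18),(796,18),(797,207),(642,204)]])
print('card sc',[onz(s,*sc(*p),.002)[:2] for p in [(291,312),(364,357),(285,431),(210,380)]])
print('flap top',[onz(t,*tb(*p),.09)[:2] for p in [(105,207),(550,78),(692,458),(222,592)]])
print('flap sc',[onz(s,*sc(*p),.09)[:2] for p in [(113,51),(270,97),(205,192),(37,145)]])
# stand axis
p=[onz(t,*ta(*q),.015)[:2] for q in [(88,155),(372,260),(325,378),(40,275)]];print('stand',p)
p=[onz(t,*ta(*q),.07)[:2] for q in [(90,178),(157,208),(127,275),(58,246)]];print('post',np.mean(p,0),p)
E
```

```text
mouth top [0.5329 0.2888 0.07  ] scene [0.5371 0.2882 0.07  ] tri (array([0.5338, 0.2884, 0.0667]), [np.float64(0.0011681870045311446), np.float64(0.001168187004531156)])
punchtop(approx) top [0.5069 0.0106 0.117 ] scene [0.5047 0.0045 0.117 ] tri (array([0.5075, 0.0089, 0.1213]), [np.float64(0.00206667666308344), np.float64(0.002066676663083354)])
foot scene near edge [0.5126 0.0129 0.    ]
handle top [ 0.4768 -0.2586  0.118 ] scene [ 0.4711 -0.2649  0.118 ] tri (array([ 0.4768, -0.2579,  0.1244]), [np.float64(0.0009481542762225134), np.float64(0.0009481542762224128)])
card [array([0.6567, 0.0162]), array([ 0.6571, -0.0652]), array([ 0.5537, -0.0651]), array([0.5549, 0.0178])]
card sc [array([ 0.5578, -0.0636]), array([0.5577, 0.0136]), array([0.6571, 0.0141]), array([ 0.6563, -0.0649])]
flap top [array([ 0.5634, -0.1491]), array([ 0.6079, -0.2989]), array([ 0.4811, -0.3399]), array([ 0.4367, -0.1845])]
flap sc [array([ 0.4797, -0.3382]), array([ 0.4377, -0.1892]), array([ 0.5643, -0.1498]), array([ 0.6124, -0.2957])]
stand [array([0.5778, 0.3123]), array([0.5226, 0.1599]), array([0.4606, 0.1828]), array([0.5138, 0.3345])]
post [0.5326 0.2872] [array([0.5574, 0.2975]), array([0.5422, 0.2629]), array([0.5082, 0.2765]), array([0.5227, 0.312 ])]
```

servo_tool([
  {"y": -60, "z": -50, "hand": 70},
  {"y": -120, "z": -100, "hand": 70},
  {"y": -180, "z": -150, "hand": 70},
  {"y": -240, "z": -200, "hand": 70},
  {"y": -300, "z": -250, "hand": 70},
  {"y": -360, "z": -300, "hand": 70},
  {"y": -420, "z": -350, "hand": 70},
  {"y": -477, "z": -401, "hand": 70},
  {"y": -477, "z": -401, "hand": 70},
  {"y": -477, "z": -401, "hand": 70},
  {"y": -477, "z": -401, "hand": 70},
  {"y": -477, "z": -401, "hand": 70},
  {"y": -477, "z": -401, "hand": 70},
  {"y": -477, "z": -401, "hand": 70},
  {"y": -477, "z": -401, "hand": 70},
  {"y": -477, "z": -401, "hand": 70},
])

```text
invalid input at $.plan[0]: expected keys x, y, z, rx, ry, rz, hand
```

Run:
```python
from h import *
s=snap('wrist','w1'); a=r.sense(); print(a['time_s'],a['eef_pos'],a['ee_rot'],a['gripper_width'],a['contact_force'],a['qvel'])
```

```text
0.2 [0.18711455 0.54336794 0.23073695] [[-5.38730295e-04 -9.45453692e-01  3.25756082e-01]
 [-9.07275605e-04  3.25756458e-01  9.45453281e-01]
 [-9.99999443e-01  2.13793778e-04 -1.03328194e-03]] 0.9980680950631204 [0.23931864 0.45664812 0.48873379] [-0.02961454 -0.07047681 -0.22932487 -0.03394451  0.13227543  0.02246495]
```

View pics/w1.png

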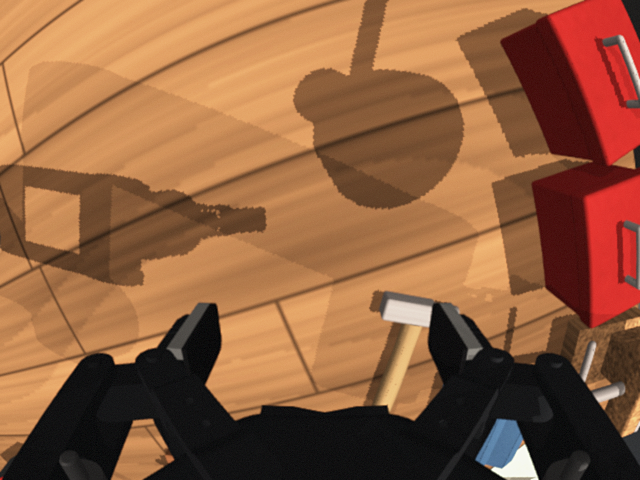

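The call was refused because every row needs all the keys. The arm hasn't moved and the picture is unchanged. I'll resend it.

servo_tool([
  {"x": 0, "y": -477, "z": -401, "rx": 0, "ry": 0, "rz": 0, "hand": 70},
  {"x": 0, "y": -477, "z": -401, "rx": 0, "ry": 0, "rz": 0, "hand": 70},
  {"x": 0, "y": -477, "z": -401, "rx": 0, "ry": 0, "rz": 0, "hand": 70},
  {"x": 0, "y": -477, "z": -401, "rx": 0, "ry": 0, "rz": 0, "hand": 70},
  {"x": 0, "y": -477, "z": -401, "rx": 0, "ry": 0, "rz": 0, "hand": 70},
  {"x": 0, "y": -477, "z": -401, "rx": 0, "ry": 0, "rz": 0, "hand": 70},
  {"x": 0, "y": -477, "z": -401, "rx": 0, "ry": 0, "rz": 0, "hand": 70},
  {"x": 0, "y": -477, "z": -401, "rx": 0, "ry": 0, "rz": 0, "hand": 70},
  {"x": 0, "y": -477, "z": -401, "rx": 0, "ry": 0, "rz": 0, "hand": 70},
  {"x": 0, "y": -477, "z": -401, "rx": 0, "ry": 0, "rz": 0, "hand": 70},
  {"x": 0, "y": -477, "z": -401, "rx": 0, "ry": 0, "rz": 0, "hand": 70},
  {"x": 0, "y": -477, "z": -401, "rx": 0, "ry": 0, "rz": 0, "hand": 70},
  {"x": 0, "y": -477, "z": -401, "rx": 0, "ry": 0, "rz": 0, "hand": 70},
  {"x": 0, "y": -477, "z": -401, "rx": 0, "ry": 0, "rz": 0, "hand": 70},
  {"x": 0, "y": -477, "z": -401, "rx": 0, "ry": 0, "rz": 0, "hand": 70},
  {"x": 0, "y": -477, "z": -401, "rx": 0, "ry": 0, "rz": 0, "hand": 70},
  {"x": 0, "y": -477, "z": -401, "rx": 0, "ry": 0, "rz": 0, "hand": 70},
])

```text
time_s: 1.9
eef_pos: [0.5071, 0.0104, 0.2313]
ee_rot: [[-0.0, -0.946, 0.324], [0.0, 0.324, 0.946], [-1.0, 0.0, 0.0]]
contact_force: [0.6, -0.2, -0.5]
gripper_width: 0.702
```

Run:
```python
from h import *
s=snap('wrist','w2'); a=r.sense(); print(a['time_s'],a['eef_pos'],a['ee_rot'],a['gripper_width'],a['contact_force'],a['qvel'])
```

```text
1.95 [0.50722557 0.0102902  0.23138355] [[ 9.04708909e-05 -9.46037253e-01  3.24057877e-01]
 [ 6.38197869e-05  3.24057883e-01  9.46037253e-01]
 [-9.99999994e-01 -6.49075284e-05  8.96937013e-05]] 0.6996239587480284 [-0.08230731  0.15539     0.25085992] [ 0.0094913   0.05114838 -0.24691105 -0.01746259 -0.1693207  -0.04086527]
```

View pics/w2.png

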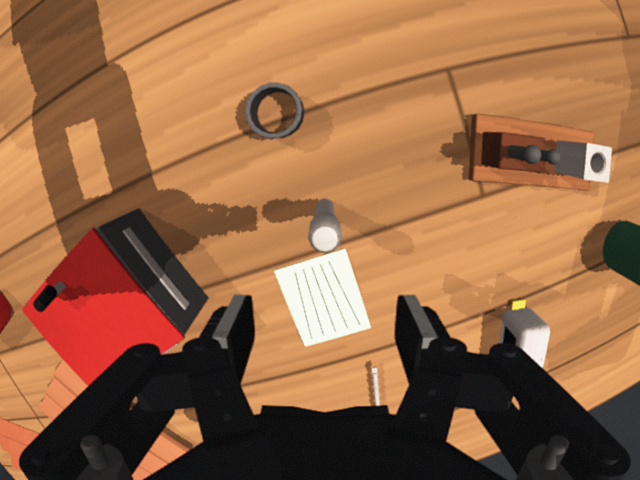

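The wrist view shows the punch head near (324,236) with its foot near (325,203), the socket mouth at (598,162) and the flap handle at (47,297). I'll zoom and combine the views.

Run:
```python
from h import *
p=load('w2')['pixels'][:,:,::-1]
def z(x0,y0,w,h,k): return cv2.resize(p[y0:y0+h,x0:x0+w],None,fx=k,fy=k,interpolation=cv2.INTER_CUBIC)
a=z(295,190,60,70,8); b=z(570,125,50,70,8); c=cv2.resize(z(10,265,100,60,5),(400,240))
im=np.zeros((600,800,3),np.uint8); im[:560,:480][:a.shape[0],:a.shape[1]]=a
im[:b.shape[0]-280+0,:][:280,480:800]=b[140:420,:320]; im[300:540,:][:,480:800]=cv2.resize(c,(320,240))
cv2.imwrite('pics/zw2.png',im)
s=load('w2');print('tcp px',proj(s,r.sense()['eef_pos'],True))
```

```text
tcp px (np.float64(325.06925288625354), np.float64(309.2570459271716))
```

View pics/zw2.png

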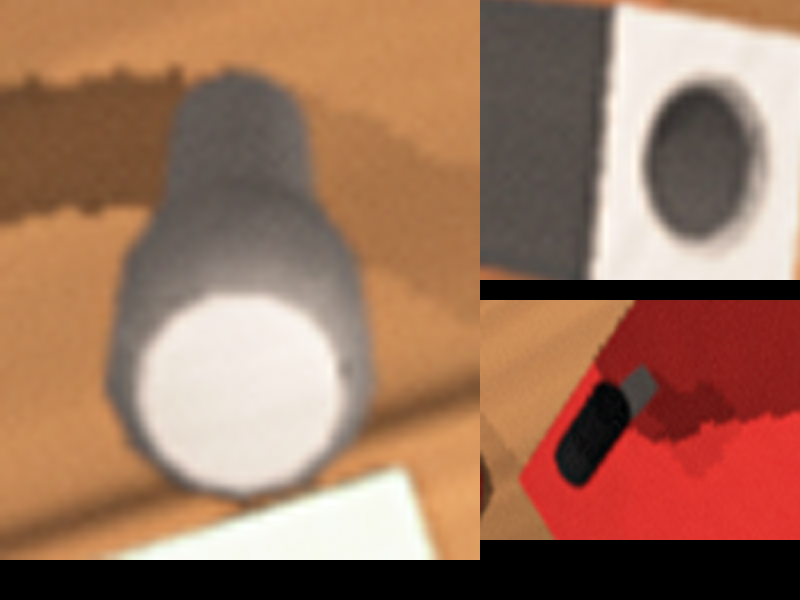

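Run:
```python
from h import *
np.set_printoptions(precision=4,suppress=True)
s=load('w2');t=load('top0');S=load('scene0')
print('cap',[onz(s,324.6,238.6,z,1) for z in (.12,.122,.124)])
print('head sides',onz(s,295+107/8-.44,190+380/8,.114,1),onz(s,295+374/8-.44,190+380/8,.114,1))
print('foot far edge',onz(s,324.4,198.5,0,1))
print('mouth',onz(s,597.8,162.06,.07,1))
print('handle',onz(s,45.3,298.5,.118,1))
ta=lambda x,y:((x+.5)/5.3333-.5+195,(y+.5)/5.3333-.5+220)
tb=lambda x,y:((x+.5)/8-.5+365,(y+.5)/8-.5+225)
sc=lambda x,y:((x+.5)/3.3333-.5+230,(y+.5)/3.3333-.5+150)
print('tri mouth',tri([(s,597.8,162.06,1),(t,*ta(105,226),0),(S,*sc(692,466),0)]))
print('tri handle',tri([(s,45.3,298.5,1),(t,*tb(465,463),0),(S,*sc(178,54),0)]))
print('tri cap',tri([(s,324.6,238.6,1),(t,*ta(656,270),0)]))
```

```text
cap [array([0.5079, 0.01  , 0.12  ]), array([0.5073, 0.0102, 0.122 ]), array([0.5068, 0.0103, 0.124 ])]
head sides [ 0.5048 -0.0018  0.114 ] [0.5126 0.0212 0.114 ]
foot far edge [0.5003 0.0125 0.    ]
mouth [0.5337 0.287  0.07  ]
handle [ 0.4777 -0.2611  0.118 ]
tri mouth (array([0.5342, 0.2886, 0.0675]), [np.float64(0.00045855503321370796), np.float64(0.0011938133159603715), np.float64(0.0012904220389409835)])
tri handle (array([ 0.4768, -0.2578,  0.1229]), [np.float64(0.001558839206277902), np.float64(0.0005311794964506982), np.float64(0.0018228141391011662)])
tri cap (array([0.5057, 0.0107, 0.128 ]), [np.float64(9.699708433056443e-06), np.float64(9.69970843307343e-06)])
```

servo_tool([
  {"x": 40, "y": 0, "z": 0, "rx": 0, "ry": 0, "rz": 0, "hand": 70},
  {"x": 80, "y": 0, "z": 0, "rx": 0, "ry": 0, "rz": 0, "hand": 70},
  {"x": 110, "y": 0, "z": 0, "rx": 0, "ry": 0, "rz": 0, "hand": 70},
  {"x": 135, "y": 0, "z": 0, "rx": 0, "ry": 0, "rz": 0, "hand": 70},
  {"x": 150, "y": 0, "z": 0, "rx": 0, "ry": 0, "rz": 0, "hand": 70},
  {"x": 150, "y": 0, "z": 0, "rx": 0, "ry": 0, "rz": 0, "hand": 70},
  {"x": 150, "y": 0, "z": 0, "rx": 0, "ry": 0, "rz": 0, "hand": 40},
  {"x": 150, "y": 0, "z": 0, "rx": 0, "ry": 0, "rz": 0, "hand": 10},
  {"x": 150, "y": 0, "z": 0, "rx": 0, "ry": 0, "rz": 0, "hand": 10},
  {"x": 150, "y": 0, "z": 0, "rx": 0, "ry": 0, "rz": 0, "hand": 10},
  {"x": 150, "y": 0, "z": 0, "rx": 0, "ry": 0, "rz": 0, "hand": 10},
  {"x": 150, "y": 0, "z": 0, "rx": 0, "ry": 0, "rz": 0, "hand": 10},
  {"x": 150, "y": 0, "z": 0, "rx": 0, "ry": 0, "rz": 0, "hand": 10},
])

```text
time_s: 3.25
eef_pos: [0.509, 0.0091, 0.0829]
ee_rot: [[0.003, -0.945, 0.326], [-0.0, 0.326, 0.945], [-1.0, -0.003, 0.001]]
contact_force: [-0.5, 1.3, 6.5]
gripper_width: 0.271
```

Run:
```python
from h import *
s=snap('wrist','w3'); a=r.sense(); print(a['time_s'],a['eef_pos'],a['gripper_width'],a['contact_force'])
```

```text
3.3 [0.50896949 0.00913106 0.08288429] 0.2705088641479644 [-0.72670724  1.89268174  7.07306048]
```

View pics/w3.png

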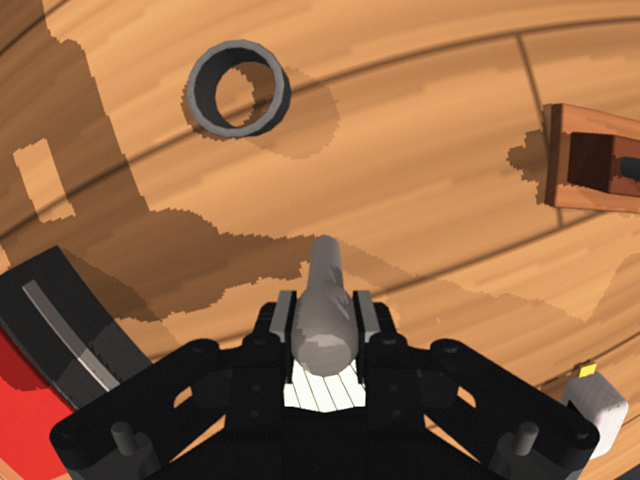

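The wrist view shows the head held between the pads at (325,320), with the shank reaching its foot near (325,238). Now I'll lift it and look at how it hangs.

servo_tool([
  {"x": -20, "y": 0, "z": 0, "rx": 0, "ry": 0, "rz": 0, "hand": 10},
  {"x": -60, "y": 0, "z": 0, "rx": 0, "ry": 0, "rz": 0, "hand": 10},
  {"x": -100, "y": 0, "z": 0, "rx": 0, "ry": 0, "rz": 0, "hand": 10},
  {"x": -120, "y": 0, "z": 0, "rx": 0, "ry": 0, "rz": 0, "hand": 10},
  {"x": -120, "y": 0, "z": 0, "rx": 0, "ry": 0, "rz": 0, "hand": 10},
  {"x": -120, "y": 0, "z": 0, "rx": 0, "ry": 0, "rz": 0, "hand": 10},
])

```text
time_s: 3.9
eef_pos: [0.5071, 0.0092, 0.2005]
ee_rot: [[-0.001, -0.945, 0.326], [0.0, 0.326, 0.945], [-1.0, 0.001, -0.0]]
contact_force: [0.0, -0.3, -4.2]
gripper_width: 0.273
```

Run:
```python
from h import *
s=snap('wrist','w4'); a=r.sense(); print(a['time_s'],a['eef_pos'],a['ee_rot'].round(4).tolist(),a['gripper_width'],a['contact_force'])
p=s['pixels'][:,:,::-1]
cv2.imwrite('pics/zw4.png',cv2.resize(p[215:375,225:425],(800,640),interpolation=cv2.INTER_CUBIC)[:600])
```

```text
3.95 [0.50646055 0.00936263 0.19955534] [[-0.0027, -0.9454, 0.3258], [0.0005, 0.3258, 0.9455], [-1.0, 0.0027, -0.0004]] 0.2751421581603733 [-0.11823208 -0.41220041 -3.34290113]
```

View pics/zw4.png

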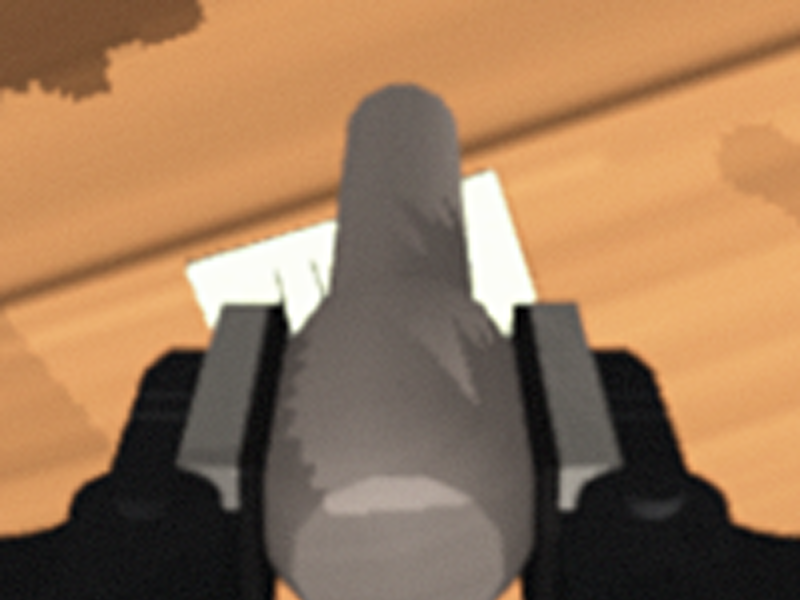

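Run:
```python
from h import *
s=load('w4'); c=np.array([.5065,.0093])  # tcp
ty=np.array([-.945,.326]); 
f=.1996-.0829
for off in (-.002,-.001,0,.001,.002):
    o=[]
    for z,rad in ((f,.0065),(f+.0025,.009),(f+.078,.009),(f+.087,.0125),(f+.122,.0095)):
        th=np.linspace(0,6.28,200); P=np.array([proj(s,[*(c+off*ty+rad*np.array([np.cos(a),np.sin(a)])),z],True) for a in th])
        P=(P-[225,215]+.4)*4
        o.append((P[:,0].min().round(),P[:,0].max().round(),P[:,1].min().round(),P[:,1].max().round()))
    print(off,[[int(q) for q in x] for x in o])
```

```text
-0.002 [[360, 441, 108, 185], [344, 457, 97, 205], [320, 483, 290, 436], [282, 520, 294, 503], [289, 515, 499, 681]]
-0.001 [[360, 441, 102, 179], [343, 457, 91, 199], [319, 483, 282, 428], [282, 520, 285, 495], [288, 515, 489, 672]]
0 [[360, 441, 96, 174], [343, 458, 85, 194], [319, 483, 273, 420], [282, 521, 276, 488], [288, 516, 478, 663]]
0.001 [[360, 441, 90, 168], [343, 458, 79, 188], [319, 483, 265, 412], [281, 521, 267, 480], [287, 516, 468, 654]]
0.002 [[360, 441, 84, 162], [343, 458, 72, 182], [319, 483, 256, 404], [281, 521, 258, 472], [287, 517, 457, 645]]
```

Measured foot and cap match a punch hanging upright on the tool axis to within about 1 mm. Carrying it to above the socket.

servo_tool([
  {"x": -20, "y": 10, "z": 42, "rx": 0, "ry": 0, "rz": 0, "hand": 10},
  {"x": -20, "y": 20, "z": 84, "rx": 0, "ry": 0, "rz": 0, "hand": 10},
  {"x": -20, "y": 30, "z": 126, "rx": 0, "ry": 0, "rz": 0, "hand": 10},
  {"x": -20, "y": 40, "z": 168, "rx": 0, "ry": 0, "rz": 0, "hand": 10},
  {"x": -20, "y": 50, "z": 210, "rx": 0, "ry": 0, "rz": 0, "hand": 10},
  {"x": -20, "y": 60, "z": 250, "rx": 0, "ry": 0, "rz": 0, "hand": 10},
  {"x": -20, "y": 65, "z": 272, "rx": 0, "ry": 0, "rz": 0, "hand": 10},
  {"x": 0, "y": 65, "z": 272, "rx": 0, "ry": 0, "rz": 0, "hand": 10},
  {"x": 10, "y": 65, "z": 272, "rx": 0, "ry": 0, "rz": 0, "hand": 10},
  {"x": 10, "y": 65, "z": 272, "rx": 0, "ry": 0, "rz": 0, "hand": 10},
  {"x": 10, "y": 65, "z": 272, "rx": 0, "ry": 0, "rz": 0, "hand": 10},
  {"x": 10, "y": 65, "z": 272, "rx": 0, "ry": 0, "rz": 0, "hand": 10},
])

```text
time_s: 5.15
eef_pos: [0.5353, 0.287, 0.1918]
ee_rot: [[0.001, -0.945, 0.327], [0.0, 0.327, 0.945], [-1.0, -0.001, 0.0]]
contact_force: [0.7, 0.2, -3.3]
gripper_width: 0.275
```

Run:
```python
from h import *
s=snap('wrist','w5');snap('scene','s5');snap('top','t5'); a=r.sense(); print(a['time_s'],a['eef_pos'],a['ee_rot'].round(4).tolist(),a['gripper_width'],a['contact_force'])
p=s['pixels'][:,:,::-1]
cv2.imwrite('pics/zw5.png',cv2.resize(p[185:345,225:425],(800,640),interpolation=cv2.INTER_CUBIC)[:600])
print(np.array(proj(s,[.534,.2876,.07],True)))
```

```text
5.3 [0.53535775 0.28721503 0.19218105] [[0.0014, -0.9452, 0.3264], [0.0004, 0.3264, 0.9452], [-1.0, -0.0012, 0.0009]] 0.27083566188256003 [-0.31278772 -1.32185108 -2.38153676]
[324.99635687 231.59640387]
```

View pics/zw5.png

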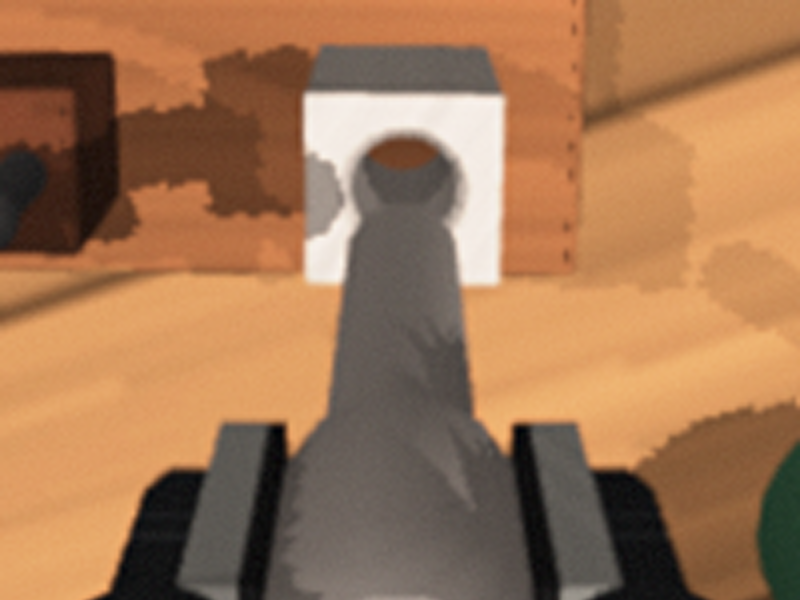

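View pics/s5.png

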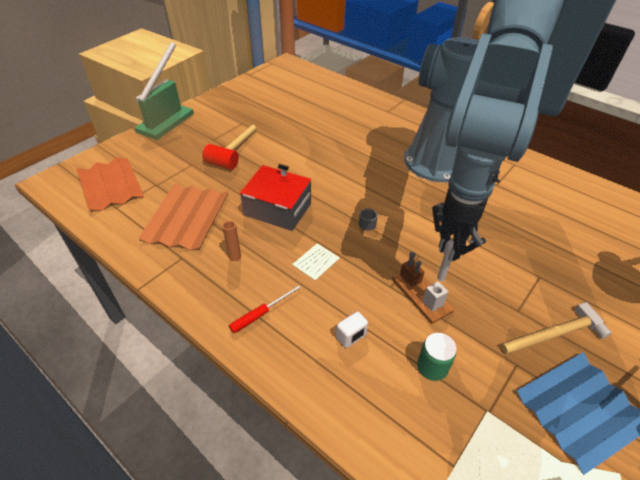

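Zoomed wrist view: the post's top face has corners at about (303,92), (505,92), (500,285) and (306,285). The mouth is centred at about x=408, and the punch foot hangs just in front of it. I'll turn these into an offset.

Run:
```python
from h import *
np.set_printoptions(precision=4,suppress=True)
s=load('w5'); g=lambda x,y:(225+x/4-.4,185+y/4-.4)
tc=np.array([.53536,.28715]); ty=np.array([-.9453,.3262]);tz=np.array([.3262,.9453])
C=[onz(s,*g(*q),.07,1)[:2] for q in ((303,92),(505,92),(500,285),(306,285))]
print(np.mean(C,0),[np.linalg.norm(C[i]-C[i-1]) for i in range(4)])
d=np.mean(C,0)-tc;print('square off y,z',d@ty,d@tz)
for q in ((350,185),(466,185),(408,128)):
    d=onz(s,*g(*q),.07,1)[:2]-tc; print(d@ty,d@tz)
# punch foot: shoulder z
f=.192-.0829
for q in ((352,240),(455,240)):
    d=onz(s,*g(*q),f+.0025,1)[:2]-tc; print('foot',d@ty,d@tz)
```

```text
[0.5345 0.2878] [np.float64(0.03679749002942968), np.float64(0.03653162975381602), np.float64(0.03681072354674391), np.float64(0.036371680877518)]
square off y,z 0.0010266012153658244 0.0003373993051155617
0.002004625655167173 -0.00948528064279405
0.0020029884930126787 0.011807424963280107
0.012716823668575707 0.001142666502734157
foot 0.0041611896668542515 -0.007856497653874231
foot 0.004157378108654453 0.008236053056543562
```

servo_tool([
  {"x": 15, "y": 1, "z": 1, "rx": 0, "ry": 0, "rz": 0, "hand": 10},
  {"x": 30, "y": 1, "z": 1, "rx": 0, "ry": 0, "rz": 0, "hand": 10},
  {"x": 38, "y": 1, "z": 1, "rx": 0, "ry": 0, "rz": 0, "hand": 10},
  {"x": 42, "y": 1, "z": 1, "rx": 0, "ry": 0, "rz": 0, "hand": 10},
  {"x": 46, "y": 1, "z": 1, "rx": 0, "ry": 0, "rz": 0, "hand": 10},
  {"x": 50, "y": 1, "z": 1, "rx": 0, "ry": 0, "rz": 0, "hand": 10},
])

```text
time_s: 5.9
eef_pos: [0.5345, 0.2885, 0.1411]
ee_rot: [[0.001, -0.945, 0.326], [-0.0, 0.326, 0.945], [-1.0, -0.001, -0.0]]
contact_force: [0.7, -1.8, -1.9]
gripper_width: 0.271
```

Run:
```python
from h import *
s=snap('wrist','w6'); a=r.sense(); print(a['time_s'],a['eef_pos'],a['gripper_width'],a['contact_force'],a['wrist_torque'])
p=s['pixels'][:,:,::-1]
cv2.imwrite('pics/zw6.png',cv2.resize(p[185:345,225:425],(800,640),interpolation=cv2.INTER_CUBIC)[:600])
```

```text
5.95 [0.53413241 0.28845959 0.1404062 ] 0.27206226120073884 [ 2.24180475 -1.3634085  -2.07241978] [-0.26981775 -0.53289881 -0.00257536]
```

View pics/zw6.png

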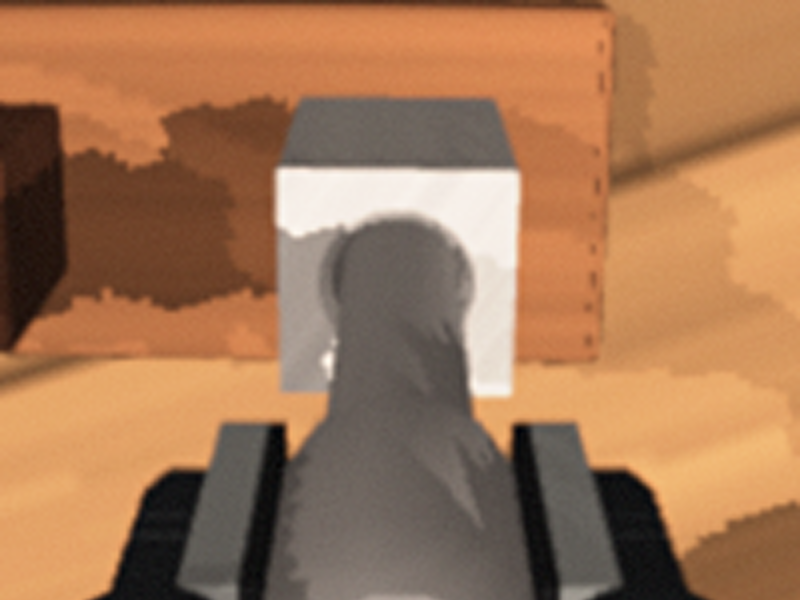

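Foot is in the mouth. The hole is centred at x≈397 and the punch at ≈403, so the punch is about 0.9 mm too far in +z. I'll correct by 1 mm and go on down.

servo_tool([
  {"x": 6, "y": 0, "z": -1, "rx": 0, "ry": 0, "rz": 0, "hand": 10},
  {"x": 14, "y": 0, "z": -1, "rx": 0, "ry": 0, "rz": 0, "hand": 10},
  {"x": 22, "y": 0, "z": -1, "rx": 0, "ry": 0, "rz": 0, "hand": 10},
  {"x": 30, "y": 0, "z": -1, "rx": 0, "ry": 0, "rz": 0, "hand": 10},
  {"x": 36, "y": 0, "z": -1, "rx": 0, "ry": 0, "rz": 0, "hand": 10},
  {"x": 39, "y": 0, "z": -1, "rx": 0, "ry": 0, "rz": 0, "hand": 10},
  {"x": 39, "y": 0, "z": -1, "rx": 0, "ry": 0, "rz": 0, "hand": 10},
])

```text
time_s: 6.65
eef_pos: [0.5339, 0.2878, 0.1017]
ee_rot: [[-0.0, -0.945, 0.326], [0.0, 0.326, 0.945], [-1.0, 0.0, 0.0]]
contact_force: [4.4, -0.3, -5.5]
gripper_width: 0.273
```

servo_tool([
  {"x": 1, "y": 0, "z": 0, "rx": 0, "ry": 0, "rz": 0, "hand": 10},
  {"x": 2, "y": 0, "z": 0, "rx": 0, "ry": 0, "rz": 0, "hand": 10},
  {"x": 3, "y": 0, "z": 0, "rx": 0, "ry": 0, "rz": 0, "hand": 10},
  {"x": 4, "y": 0, "z": 0, "rx": 0, "ry": 0, "rz": 0, "hand": 10},
])

```text
time_s: 7.05
eef_pos: [0.5342, 0.2879, 0.0987]
ee_rot: [[0.001, -0.945, 0.326], [0.0, 0.326, 0.945], [-1.0, -0.001, 0.0]]
contact_force: [4.2, 0.3, -0.1]
gripper_width: 0.273
```

servo_tool([
  {"x": 1, "y": 0, "z": 0, "rx": 0, "ry": 0, "rz": 0, "hand": 10},
  {"x": 1, "y": 0, "z": 0, "rx": 0, "ry": 0, "rz": 0, "hand": 10},
])

```text
time_s: 7.25
eef_pos: [0.5343, 0.2879, 0.098]
ee_rot: [[0.001, -0.945, 0.326], [0.0, 0.326, 0.945], [-1.0, -0.001, 0.001]]
contact_force: [2.9, -1.6, 3.5]
gripper_width: 0.274
```

It has bottomed: TCP z 0.098 as computed, with the force now pushing upward. Releasing and raising.

servo_tool([
  {"x": 0, "y": 0, "z": 0, "rx": 0, "ry": 0, "rz": 0, "hand": 35},
  {"x": 0, "y": 0, "z": 0, "rx": 0, "ry": 0, "rz": 0, "hand": 50},
  {"x": 0, "y": 0, "z": 0, "rx": 0, "ry": 0, "rz": 0, "hand": 60},
  {"x": 0, "y": 0, "z": 0, "rx": 0, "ry": 0, "rz": 0, "hand": 60},
  {"x": -20, "y": 0, "z": 0, "rx": 0, "ry": 0, "rz": 0, "hand": 60},
  {"x": -50, "y": 0, "z": 0, "rx": 0, "ry": 0, "rz": 0, "hand": 60},
  {"x": -90, "y": 0, "z": 0, "rx": 0, "ry": 0, "rz": 0, "hand": 60},
  {"x": -120, "y": 0, "z": 0, "rx": 0, "ry": 0, "rz": 0, "hand": 60},
  {"x": -120, "y": 0, "z": 0, "rx": 0, "ry": 0, "rz": 0, "hand": 60},
])

```text
time_s: 8.15
eef_pos: [0.5365, 0.2889, 0.223]
ee_rot: [[0.009, -0.946, 0.325], [0.003, 0.326, 0.946], [-1.0, -0.007, 0.006]]
contact_force: [1.5, -1.0, 0.1]
gripper_width: 0.599
```

Run:
```python
from h import *
s=snap('wrist','w7'); a=r.sense(); print(a['time_s'],a['eef_pos'],a['gripper_width'],a['contact_force'],a['joints'])
p=s['pixels'][:,:,::-1]
cv2.imwrite('pics/zw7.png',cv2.resize(p[165:325,225:425],(800,640),interpolation=cv2.INTER_CUBIC)[:600])
for z in (.117,.139): print(z,(np.array(proj(s,[.534,.2878,z],True))-[225,165])*4)
```

```text
8.2 [0.53520036 0.28839413 0.2201408 ] 0.5963304533388198 [ 0.62714406  0.11139651 -0.86344821] [ 1.71413118e+01  1.48434438e+01  8.80252210e+01  8.22849343e-03
  7.68379766e+01 -5.38592250e+01]
0.117 [385.46154923 282.79468536]
0.139 [385.18174261 320.95861366]
```

View pics/zw7.png

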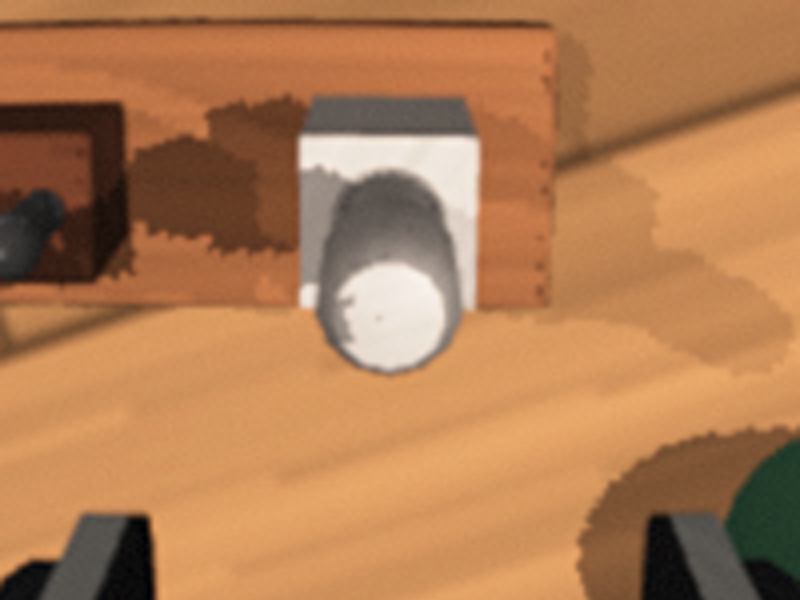

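The wrist view shows the punch alone in the socket, with its cap at zoomed (390,318). A fully seated punch should show at (385,320), so it is down. Next I go above the flap handle, turning the jaws along the hinge line.

servo_tool([
  {"x": 0, "y": -124, "z": -536, "rx": -0.628, "ry": 0, "rz": 0, "hand": 70},
  {"x": 0, "y": -124, "z": -536, "rx": -0.628, "ry": 0, "rz": 0, "hand": 70},
  {"x": 0, "y": -124, "z": -536, "rx": -0.628, "ry": 0, "rz": 0, "hand": 70},
  {"x": 0, "y": -124, "z": -536, "rx": -0.628, "ry": 0, "rz": 0, "hand": 70},
  {"x": 0, "y": -124, "z": -536, "rx": -0.628, "ry": 0, "rz": 0, "hand": 70},
  {"x": 0, "y": -124, "z": -536, "rx": -0.628, "ry": 0, "rz": 0, "hand": 70},
  {"x": 0, "y": -124, "z": -536, "rx": -0.628, "ry": 0, "rz": 0, "hand": 70},
  {"x": 0, "y": -124, "z": -536, "rx": -0.628, "ry": 0, "rz": 0, "hand": 70},
  {"x": 0, "y": -124, "z": -536, "rx": -0.628, "ry": 0, "rz": 0, "hand": 70},
  {"x": 0, "y": -124, "z": -536, "rx": -0.628, "ry": 0, "rz": 0, "hand": 70},
  {"x": 0, "y": -124, "z": -536, "rx": -0.628, "ry": 0, "rz": 0, "hand": 70},
  {"x": 0, "y": -124, "z": -536, "rx": -0.628, "ry": 0, "rz": 0, "hand": 70},
  {"x": 0, "y": -124, "z": -536, "rx": -0.628, "ry": 0, "rz": 0, "hand": 70},
  {"x": 0, "y": -124, "z": -536, "rx": -0.628, "ry": 0, "rz": 0, "hand": 70},
  {"x": 0, "y": -124, "z": -536, "rx": -0.628, "ry": 0, "rz": 0, "hand": 70},
  {"x": 0, "y": -124, "z": -536, "rx": -0.628, "ry": 0, "rz": 0, "hand": 70},
])

```text
time_s: 9.8
eef_pos: [0.4768, -0.2577, 0.2171]
ee_rot: [[-0.0, -0.956, -0.294], [0.001, -0.294, 0.956], [-1.0, 0.0, 0.001]]
contact_force: [1.1, -0.1, -0.5]
gripper_width: 0.696
```

Run:
```python
from h import *
s=snap('wrist','w8'); a=r.sense(); print(a['time_s'],a['eef_pos'],a['ee_rot'].round(4).tolist(),a['gripper_width'],a['contact_force'],a['joints'])
```

```text
9.85 [ 0.47681292 -0.25789558  0.21725539] [[-0.0001, -0.9559, -0.2938], [0.0003, -0.2938, 0.9559], [-1.0, -0.0, 0.0003]] 0.6965710068195606 [-0.57537844 -0.40554733  0.49294486] [-4.09638989e+01  6.91785124e+00  9.76611782e+01  8.87030259e-03
  7.54330612e+01 -1.48054478e+02]
```

View pics/w8.png

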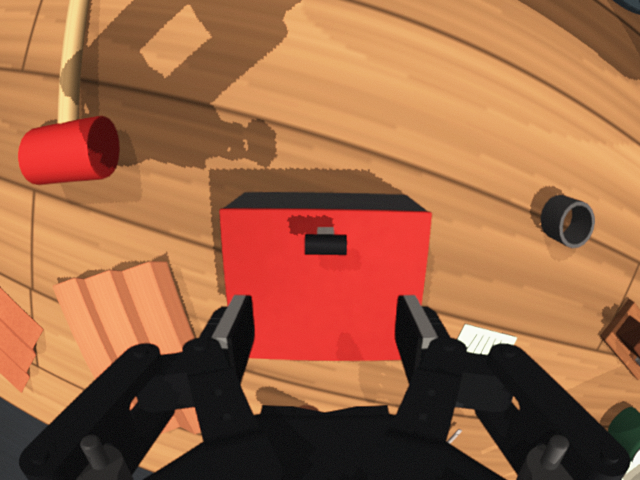

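The wrist view shows the flap square to the jaws, with its front edge running from (222,211) to (431,212) and the bar centred at about (326,244).

Run:
```python
from h import *
np.set_printoptions(precision=4,suppress=True)
s=load('w8');p=s['pixels'].astype(int)
hsv=cv2.cvtColor(s['pixels'],cv2.COLOR_RGB2HSV)
m=(p.max(2)<45).astype(np.uint8); m[:, :290]=0;m[:,365:]=0;m[:225]=0;m[265:]=0
ys,xs=np.nonzero(m);print('bar',xs.min(),xs.max(),ys.min(),ys.max(),xs.mean(),ys.mean())
bc=onz(s,(xs.min()+xs.max())/2,ys.mean()-1,.121,1);tc=np.array([.4768,-.2578]);ty=np.array([-.9558,-.2940]);tz=np.array([-.2940,.9558])
for z in (.118,.124): 
  b=onz(s,(xs.min()+xs.max())/2,ys.mean(),z,1)[:2]; print(b,(b-tc)@ty,(b-tc)@tz)
red=((hsv[:,:,1]>150)&((hsv[:,:,0]<8)|(hsv[:,:,0]>172))&(p[:,:,0]>90)).astype(np.uint8)
red[:,:200]=0;red[:,440:]=0
# front edge & side edges points
rows=[]
for u in (240,280,300,380,410):
    v=np.nonzero(red[150:290,u])[0].min()+150-.5; rows.append(onz(s,u,v,.09,1)[:2])
rows=np.array(rows);d=(rows-tc); print('front y,z',d@ty,d@tz)
for v in (220,240,260,280):
    u=np.nonzero(red[v])[0]; 
    for q in (u.min()-.5,u.max()+.5):
        d=onz(s,q,v,.09,1)[:2]-tc; print('side',v,q,d@ty,d@tz)
```

```text
bar 306 345 235 253 325.3114973262032 244.13368983957218
[ 0.4776 -0.2574] -0.0008490838479704039 0.00020280249470741113
[ 0.4758 -0.2579] 0.0009703149829559299 0.00018155588856660665
front y,z [0.0193 0.019  0.0181 0.0176 0.0171] [-0.0638 -0.0334 -0.0186  0.0408  0.0638]
side 220 219.5 0.009830050773575197 -0.08056290229274748
side 220 430.5 0.009903760158697752 0.08046599190303641
side 240 220.5 -0.006063457540100591 -0.08095637439447757
side 240 429.5 -0.006001218378298704 0.0808880560871206
side 260 222.5 -0.022452250200818313 -0.08069733305938782
side 260 426.5 -0.02239511982366367 0.07982985296005861
side 280 223.5 -0.039471337917924745 -0.08144016179769581
side 280 424.5 -0.03940134026918616 0.07974835701178361
```

servo_tool([
  {"x": 40, "y": 0, "z": 0, "rx": 0.017, "ry": 0, "rz": 0, "hand": 70},
  {"x": 75, "y": 0, "z": 0, "rx": 0.017, "ry": 0, "rz": 0, "hand": 70},
  {"x": 105, "y": 0, "z": 0, "rx": 0.017, "ry": 0, "rz": 0, "hand": 70},
  {"x": 118, "y": 0, "z": 0, "rx": 0.017, "ry": 0, "rz": 0, "hand": 70},
  {"x": 118, "y": 0, "z": 0, "rx": 0.017, "ry": 0, "rz": 0, "hand": 60},
  {"x": 118, "y": 0, "z": 0, "rx": 0.017, "ry": 0, "rz": 0, "hand": 40},
  {"x": 118, "y": 0, "z": 0, "rx": 0.017, "ry": 0, "rz": 0, "hand": 15},
  {"x": 118, "y": 0, "z": 0, "rx": 0.017, "ry": 0, "rz": 0, "hand": 15},
  {"x": 118, "y": 0, "z": 0, "rx": 0.017, "ry": 0, "rz": 0, "hand": 15},
  {"x": 118, "y": 0, "z": 0, "rx": 0.017, "ry": 0, "rz": 0, "hand": 15},
  {"x": 118, "y": 0, "z": 0, "rx": 0.017, "ry": 0, "rz": 0, "hand": 15},
])

```text
time_s: 10.95
eef_pos: [0.4762, -0.2572, 0.1001]
ee_rot: [[-0.001, -0.961, -0.276], [0.003, -0.276, 0.961], [-1.0, -0.0, 0.003]]
contact_force: [-2.1, 7.8, 0.1]
gripper_width: 0.313
```

Run:
```python
from h import *
s=snap('wrist','w9'); a=r.sense(); print(a['time_s'],a['eef_pos'],a['ee_rot'].round(4).tolist(),a['gripper_width'],a['contact_force'],a['joints'])
```

```text
11.0 [ 0.47624958 -0.25724755  0.10011649] [[-0.0008, -0.9612, -0.2758], [0.0033, -0.2759, 0.9612], [-1.0, -0.0001, 0.0034]] 0.3129762736718682 [-2.41548472  8.12788053 -0.29544104] [-4.10142430e+01  1.52236201e+01  1.02800332e+02  1.28428444e-01
  6.21377166e+01 -1.47087158e+02]
```

View pics/w9.png

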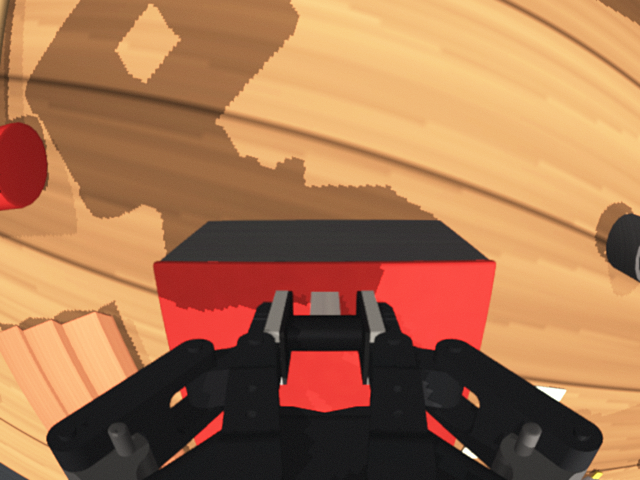

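The wrist view shows the bar pinched between the pads at (326,332). Next I work out the arc in tool axes.

Run:
```python
import numpy as np
R=np.hypot(115,33);p=np.arctan2(33,-115)
for d in (0,5,10,15,20,26,32,38,44,50,56,62,68,74,80,86,92,98):
    a=p-np.radians(d);print(d,'x',round(-(R*np.sin(a)-33),1),'y',round(-(R*np.cos(a)+115),1))
```

```text
0 x -0.0 y -0.0
5 x -9.9 y -3.3
10 x -19.5 y -7.5
15 x -28.6 y -12.5
20 x -37.3 y -18.2
26 x -47.1 y -26.1
32 x -55.9 y -35.0
38 x -63.8 y -44.7
44 x -70.6 y -55.2
50 x -76.3 y -66.4
56 x -80.8 y -78.1
62 x -84.0 y -90.1
68 x -86.0 y -102.5
74 x -86.6 y -115.0
80 x -86.0 y -127.5
86 x -84.0 y -139.9
92 x -80.8 y -152.0
98 x -76.3 y -163.7
```

servo_tool([
  {"x": -10, "y": -3, "z": 1, "rx": 0, "ry": 0, "rz": 0, "hand": 15},
  {"x": -19.5, "y": -7.5, "z": 1, "rx": 0, "ry": 0, "rz": 0, "hand": 15},
  {"x": -28.5, "y": -12.5, "z": 1, "rx": 0, "ry": 0, "rz": 0, "hand": 15},
  {"x": -37, "y": -18, "z": 1, "rx": 0, "ry": 0, "rz": 0, "hand": 15},
  {"x": -47, "y": -26, "z": 1, "rx": 0, "ry": 0, "rz": 0, "hand": 15},
  {"x": -56, "y": -35, "z": 1, "rx": 0, "ry": 0, "rz": 0, "hand": 15},
  {"x": -64, "y": -45, "z": 1, "rx": 0, "ry": 0, "rz": 0, "hand": 15},
  {"x": -70.5, "y": -55, "z": 1, "rx": 0, "ry": 0, "rz": 0, "hand": 15},
])

```text
time_s: 11.8
eef_pos: [0.5285, -0.242, 0.17]
ee_rot: [[-0.003, -0.961, -0.276], [0.002, -0.276, 0.961], [-1.0, 0.003, 0.003]]
contact_force: [-1.5, 4.8, -10.6]
gripper_width: 0.312
```

Run:
```python
from h import *
s=snap('wrist','w10');s=snap('scene','s10'); a=r.sense(); print(a['time_s'],a['eef_pos'],a['ee_rot'].round(4).tolist(),a['gripper_width'],a['contact_force'],a['wrist_torque'])
cv2.imwrite('pics/zs10.png',cv2.resize(s['pixels'][60:300,180:500,::-1],(800,600)))
```

```text
11.9 [ 0.52980136 -0.24172725  0.17075049] [[-0.0008, -0.961, -0.2767], [0.0017, -0.2767, 0.961], [-1.0, 0.0003, 0.0019]] 0.31516819977037713 [-2.05052956  6.65487594 -5.11572553] [1.03594773 0.63377438 0.02253643]
```

View pics/zs10.png

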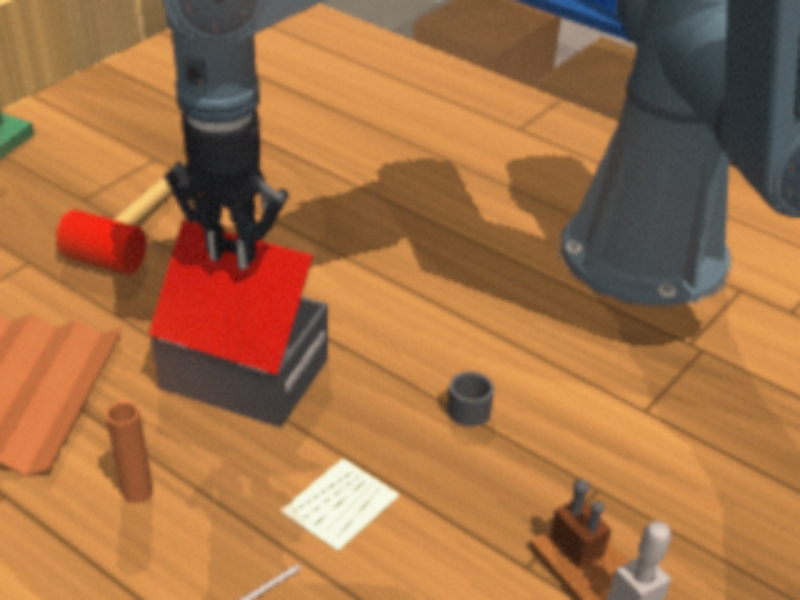

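View pics/w10.png

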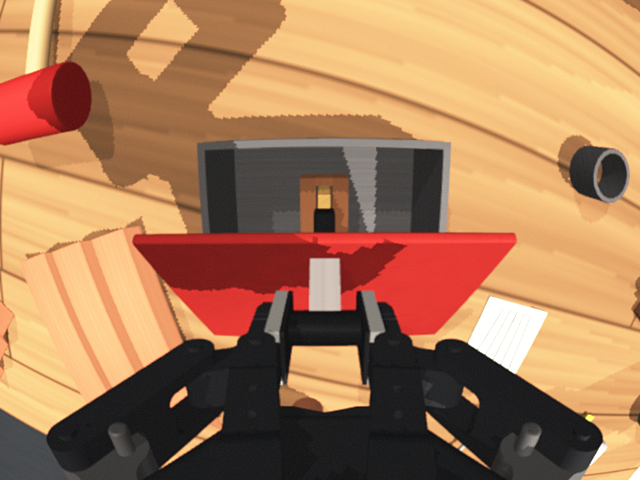

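The flap is about 45° up, the bar is still pinched, and the insert's grip shows in the case at (324,215). Continuing the swing.

servo_tool([
  {"x": -5.5, "y": -11, "z": 0.5, "rx": 0, "ry": 0, "rz": 0, "hand": 15},
  {"x": -10, "y": -23, "z": 0.5, "rx": 0, "ry": 0, "rz": 0, "hand": 15},
  {"x": -13.5, "y": -35, "z": 0.5, "rx": 0, "ry": 0, "rz": 0, "hand": 15},
  {"x": -15.5, "y": -47.5, "z": 0.5, "rx": 0, "ry": 0, "rz": 0, "hand": 15},
  {"x": -16, "y": -60, "z": 0.5, "rx": 0, "ry": 0, "rz": 0, "hand": 15},
  {"x": -15.5, "y": -72.5, "z": 0.5, "rx": 0, "ry": 0, "rz": 0, "hand": 15},
  {"x": -13.5, "y": -84.5, "z": 0.5, "rx": 0, "ry": 0, "rz": 0, "hand": 15},
  {"x": -10, "y": -97, "z": 0.5, "rx": 0, "ry": 0, "rz": 0, "hand": 15},
  {"x": -5.5, "y": -108.5, "z": 0.5, "rx": 0, "ry": 0, "rz": 0, "hand": 15},
  {"x": -5.5, "y": -108.5, "z": 0.5, "rx": 0, "ry": 0, "rz": 0, "hand": 15},
  {"x": -5.5, "y": -108.5, "z": 0.5, "rx": 0, "ry": 0, "rz": 0, "hand": 15},
])

```text
time_s: 13.0
eef_pos: [0.634, -0.2115, 0.177]
ee_rot: [[0.0, -0.961, -0.276], [0.001, -0.276, 0.961], [-1.0, -0.0, 0.001]]
contact_force: [-2.4, 7.7, -0.4]
gripper_width: 0.309
```

Run:
```python
from h import *
s=snap('wrist','w11');s=snap('scene','s11'); a=r.sense(); print(a['time_s'],a['eef_pos'],a['ee_rot'].round(4).tolist(),a['gripper_width'],a['contact_force'],a['wrist_torque'])
cv2.imwrite('pics/zs11.png',cv2.resize(s['pixels'][60:300,180:500,::-1],(800,600)))
```

```text
13.1 [ 0.6338058  -0.21158192  0.17704687] [[0.0002, -0.9611, -0.2761], [0.001, -0.2761, 0.9611], [-1.0, -0.0005, 0.001]] 0.3063823808566665 [-3.49818162  7.92305922 -0.4747082 ] [ 0.98963796  0.81863725 -0.19080342]
```

View pics/zs11.png

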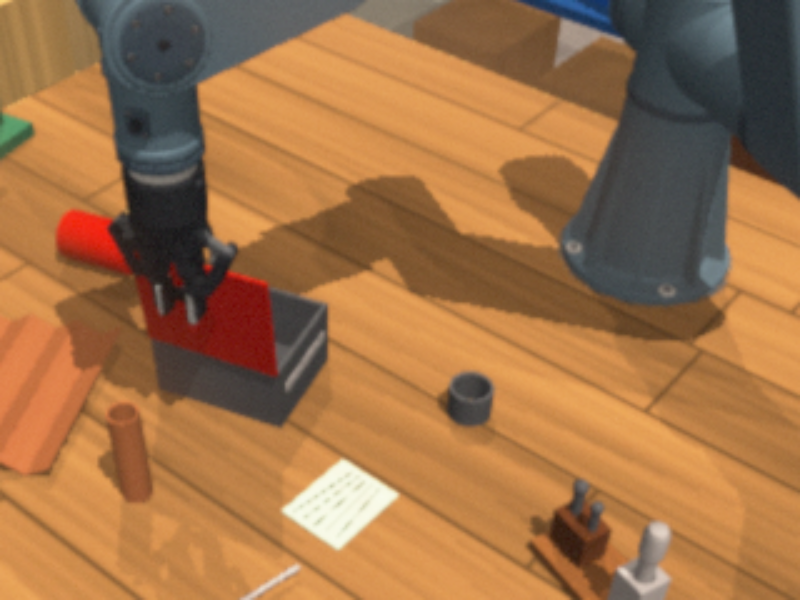

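View pics/w11.png

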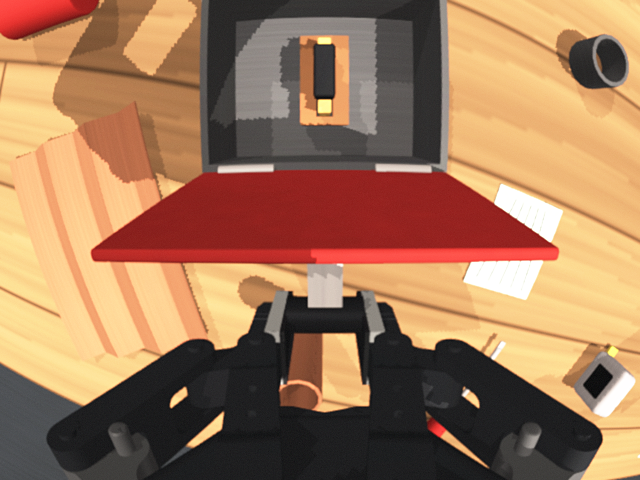

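The flap stands at about 98°. The wrist view shows the insert's black grip at (324,72). Letting go of the bar and rising straight up.

servo_tool([
  {"x": 0, "y": 0, "z": 0, "rx": 0, "ry": 0, "rz": 0, "hand": 40},
  {"x": 0, "y": 0, "z": 0, "rx": 0, "ry": 0, "rz": 0, "hand": 65},
  {"x": 0, "y": 0, "z": 0, "rx": 0, "ry": 0, "rz": 0, "hand": 65},
  {"x": 0, "y": 0, "z": 0, "rx": 0, "ry": 0, "rz": 0, "hand": 65},
  {"x": -30, "y": 0, "z": 0, "rx": 0, "ry": 0, "rz": 0, "hand": 65},
  {"x": -70, "y": 0, "z": 0, "rx": 0, "ry": 0, "rz": 0, "hand": 65},
  {"x": -100, "y": 0, "z": 0, "rx": 0, "ry": 0, "rz": 0, "hand": 65},
  {"x": -100, "y": 0, "z": 0, "rx": 0, "ry": 0, "rz": 0, "hand": 65},
])

```text
time_s: 13.9
eef_pos: [0.6358, -0.2144, 0.2823]
ee_rot: [[0.01, -0.961, -0.275], [-0.005, -0.275, 0.961], [-1.0, -0.008, -0.008]]
contact_force: [-0.0, 0.2, 1.0]
gripper_width: 0.648
```

Run:
```python
from h import *
np.set_printoptions(precision=4,suppress=True)
s=load('w11')
print('insert grip',[onz(s,*q,.081,1)[:2] for q in ((324,72),(324,45),(324,98))])
s=snap('wrist','w12'); a=r.sense(); print(a['time_s'],a['eef_pos'],a['ee_rot'].round(4).tolist(),a['gripper_width'],a['contact_force'])
```

```text
insert grip [array([ 0.5259, -0.2436]), array([ 0.5086, -0.2486]), array([ 0.5422, -0.2389])]
13.95 [ 0.6347 -0.2138  0.2791] [[0.0058, -0.9613, -0.2754], [-0.0034, -0.2754, 0.9613], [-1.0, -0.0047, -0.0049]] 0.6522708456247427 [ 0.4928  0.2431 -0.3502]
```

View pics/w12.png

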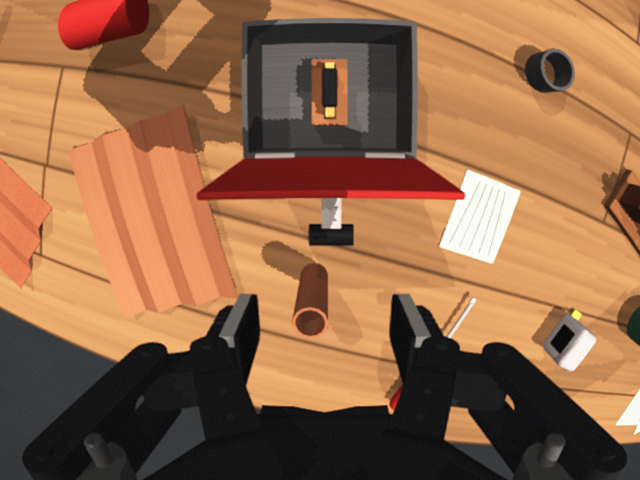

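The wrist view shows the flap staying up by itself, with its bar at (331,235), and the insert grip at (330,90). Moving over the insert.

servo_tool([
  {"x": 0, "y": 35, "z": 1, "rx": 0, "ry": 0, "rz": 0, "hand": 55},
  {"x": 0, "y": 75, "z": 1, "rx": 0, "ry": 0, "rz": 0, "hand": 55},
  {"x": 0, "y": 112.5, "z": 1, "rx": 0, "ry": 0, "rz": 0, "hand": 55},
  {"x": 0, "y": 112.5, "z": 1, "rx": 0, "ry": 0, "rz": 0, "hand": 55},
  {"x": 30, "y": 112.5, "z": 1, "rx": 0, "ry": 0, "rz": 0, "hand": 55},
  {"x": 70, "y": 112.5, "z": 1, "rx": 0, "ry": 0, "rz": 0, "hand": 55},
  {"x": 100, "y": 112.5, "z": 1, "rx": 0, "ry": 0, "rz": 0, "hand": 55},
  {"x": 100, "y": 112.5, "z": 1, "rx": 0, "ry": 0, "rz": 0, "hand": 55},
  {"x": 100, "y": 112.5, "z": 1, "rx": 0, "ry": 0, "rz": 0, "hand": 55},
])

```text
time_s: 14.85
eef_pos: [0.5248, -0.2426, 0.1749]
ee_rot: [[-0.001, -0.961, -0.276], [0.001, -0.276, 0.961], [-1.0, 0.001, 0.001]]
contact_force: [-0.3, -0.2, 0.9]
gripper_width: 0.546
```

Run:
```python
from h import *
np.set_printoptions(precision=4,suppress=True)
s=snap('wrist','w13'); a=r.sense(); print(a['time_s'],a['eef_pos'],a['ee_rot'].round(4).tolist(),a['gripper_width'],a['contact_force'])
cv2.imwrite('pics/zw13.png',cv2.resize(s['pixels'][150:350,200:450,::-1],(750,600),interpolation=cv2.INTER_CUBIC))
```

```text
14.9 [ 0.5257 -0.2433  0.1764] [[0.0011, -0.9612, -0.2757], [-0.0008, -0.2757, 0.9612], [-1.0, -0.0009, -0.001]] 0.5482797476120803 [-0.025   0.3146  0.3614]
```

View pics/zw13.png

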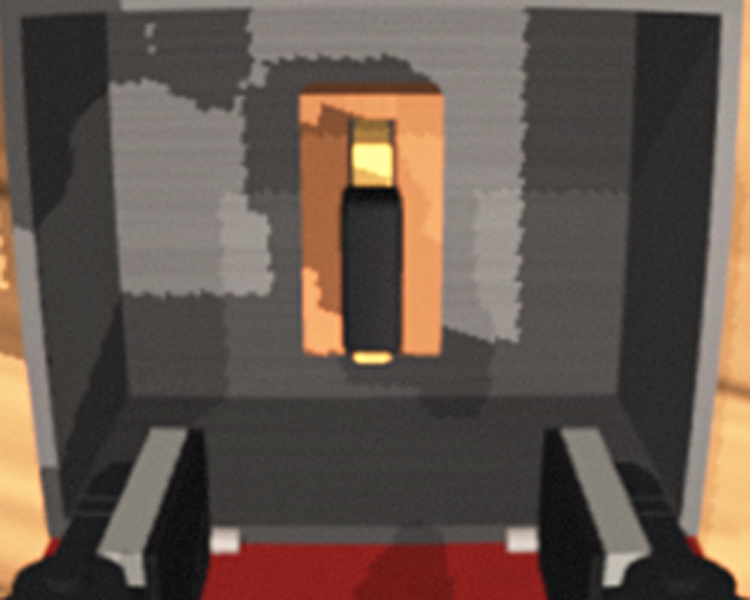

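Run:
```python
from h import *
np.set_printoptions(precision=4,suppress=True)
s=load('w13'); g=lambda x,y:(200+x/3-.33,150+y/3-.33)
tc=np.array([.5253,-.2431]);ty=np.array([-.961,-.276]);tz=np.array([-.276,.961])
for n,q,z in (('far end',(373,352),.081),('front bottom',(373,188),.061),('L',(344,300),.081),('R',(402,300),.081),('L2',(344,220),.081),('R2',(402,220),.081),('plate far',(373,363),.061),('plate front',(373,142),.061)):
    d=onz(s,*g(*q),z,1)[:2]-tc; print(n,d@ty,d@tz)
```

```text
far end -0.015015803556825916 -0.00025974711877041067
front bottom 0.01843809634238728 -0.00025208116206774163
L -0.0027087903375284566 -0.006696089128259384
R -0.0027114519963286634 0.0061811915999368
L2 0.01554765428724496 -0.0065628024615477926
R2 0.01554537839911494 0.006053687035846402
plate far -0.025312325632282362 -0.0002593042359763251
plate front 0.029373650912595153 -0.0002507780472299277
```

servo_tool([
  {"x": 35, "y": 2, "z": 0, "rx": 0, "ry": 0, "rz": 0, "hand": 55},
  {"x": 70, "y": 2, "z": 0, "rx": 0, "ry": 0, "rz": 0, "hand": 55},
  {"x": 100, "y": 2, "z": 0, "rx": 0, "ry": 0, "rz": 0, "hand": 55},
  {"x": 124, "y": 2, "z": 0, "rx": 0, "ry": 0, "rz": 0, "hand": 55},
  {"x": 124, "y": 2, "z": 0, "rx": 0, "ry": 0, "rz": 0, "hand": 55},
  {"x": 124, "y": 2, "z": 0, "rx": 0, "ry": 0, "rz": 0, "hand": 30},
  {"x": 124, "y": 2, "z": 0, "rx": 0, "ry": 0, "rz": 0, "hand": 5},
  {"x": 124, "y": 2, "z": 0, "rx": 0, "ry": 0, "rz": 0, "hand": 0},
  {"x": 124, "y": 2, "z": 0, "rx": 0, "ry": 0, "rz": 0, "hand": 0},
  {"x": 124, "y": 2, "z": 0, "rx": 0, "ry": 0, "rz": 0, "hand": 0},
  {"x": 124, "y": 2, "z": 0, "rx": 0, "ry": 0, "rz": 0, "hand": 0},
  {"x": 124, "y": 2, "z": 0, "rx": 0, "ry": 0, "rz": 0, "hand": 0},
])

```text
time_s: 16.1
eef_pos: [0.5246, -0.2442, 0.0541]
ee_rot: [[0.004, -0.961, -0.276], [-0.002, -0.276, 0.961], [-1.0, -0.003, -0.003]]
contact_force: [-0.1, 1.9, 6.1]
gripper_width: 0.152
```

Run:
```python
from h import *
np.set_printoptions(precision=4,suppress=True)
s=snap('wrist','w14'); a=r.sense(); print(a['time_s'],a['eef_pos'],a['ee_rot'].round(4).tolist(),a['gripper_width'],a['contact_force'])
```

```text
16.15 [ 0.5246 -0.2442  0.0541] [[0.0035, -0.9613, -0.2756], [-0.0021, -0.2757, 0.9613], [-1.0, -0.0028, -0.003]] 0.151629726089917 [-0.3034  1.6746  6.0942]
```

View pics/w14.png

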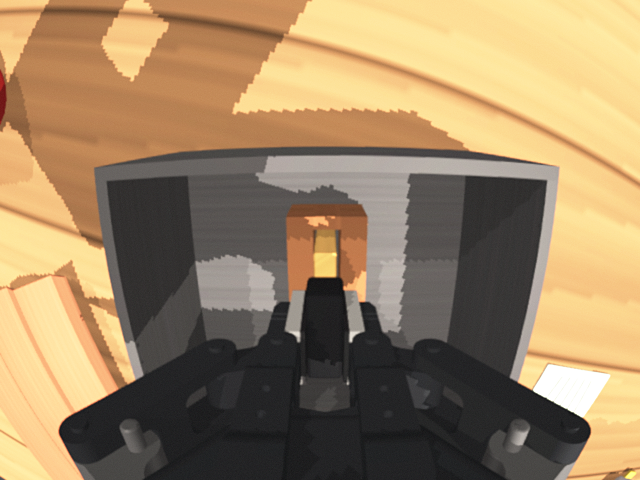

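The wrist view shows the black grip held between the pads at (325,320). The opening of 0.15 fits the 14 mm grip. Drawing it straight up.

servo_tool([
  {"x": -10, "y": 0, "z": 0, "rx": 0, "ry": 0, "rz": 0, "hand": 0},
  {"x": -22, "y": 0, "z": 0, "rx": 0, "ry": 0, "rz": 0, "hand": 0},
  {"x": -37, "y": 0, "z": 0, "rx": 0, "ry": 0, "rz": 0, "hand": 0},
  {"x": -57, "y": 0, "z": 0, "rx": 0, "ry": 0, "rz": 0, "hand": 0},
  {"x": -85, "y": 0, "z": 0, "rx": 0, "ry": 0, "rz": 0, "hand": 0},
  {"x": -115, "y": 0, "z": 0, "rx": 0, "ry": 0, "rz": 0, "hand": 0},
  {"x": -137, "y": 0, "z": 0, "rx": 0, "ry": 0, "rz": 0, "hand": 0},
  {"x": -137, "y": 0, "z": 0, "rx": 0, "ry": 0, "rz": 0, "hand": 0},
])

```text
time_s: 16.95
eef_pos: [0.5251, -0.2451, 0.1936]
ee_rot: [[0.007, -0.961, -0.276], [-0.005, -0.276, 0.961], [-1.0, -0.005, -0.007]]
contact_force: [0.3, 0.2, -1.5]
gripper_width: 0.152
```

Run:
```python
from h import *
np.set_printoptions(precision=4,suppress=True)
s=snap('wrist','w15'); a=r.sense(); print(a['time_s'],a['eef_pos'],a['ee_rot'].round(4).tolist(),a['gripper_width'],a['contact_force'])
```

```text
17.0 [ 0.524  -0.2443  0.191 ] [[0.0041, -0.9613, -0.2755], [-0.0031, -0.2756, 0.9613], [-1.0, -0.0031, -0.0041]] 0.1505692792286496 [ 0.2667 -0.1161 -2.4758]
```

View pics/w15.png

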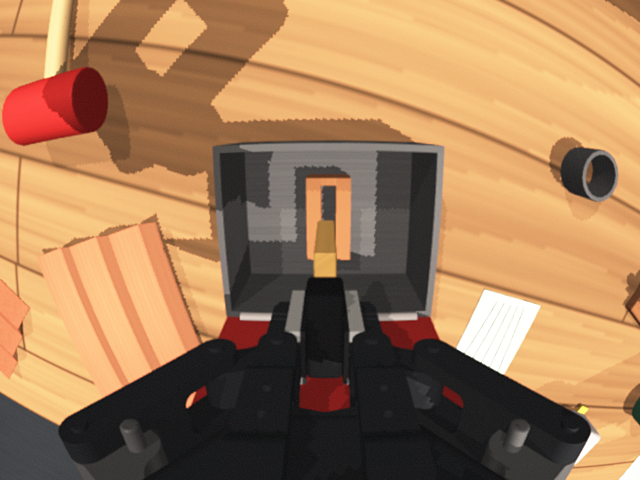

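The wrist view shows the insert clear of the slot at (326,245), with its bottom at about 0.14 m. The straight line to the card would sweep it past the open flap, so I go along the hinge direction first.

servo_tool([
  {"x": 0, "y": 0, "z": 25, "rx": 0, "ry": 0, "rz": 0, "hand": 0},
  {"x": 0, "y": 0, "z": 60, "rx": 0, "ry": 0, "rz": 0, "hand": 0},
  {"x": 0, "y": 0, "z": 95, "rx": 0, "ry": 0, "rz": 0, "hand": 0},
  {"x": 0, "y": 0, "z": 130, "rx": 0, "ry": 0, "rz": 0, "hand": 0},
  {"x": 0, "y": -5, "z": 155, "rx": 0, "ry": 0, "rz": 0, "hand": 0},
  {"x": 0, "y": -35, "z": 175, "rx": 0, "ry": 0, "rz": 0, "hand": 0},
  {"x": 5, "y": -70, "z": 188, "rx": 0, "ry": 0, "rz": 0, "hand": 0},
  {"x": 10, "y": -105, "z": 188.5, "rx": 0, "ry": 0, "rz": 0, "hand": 0},
  {"x": 15, "y": -130, "z": 188.5, "rx": 0, "ry": 0, "rz": 0, "hand": 0},
  {"x": 20, "y": -140, "z": 188.5, "rx": 0, "ry": 0, "rz": 0, "hand": 0},
  {"x": 20, "y": -140, "z": 188.5, "rx": 0, "ry": 0, "rz": 0, "hand": 0},
  {"x": 20, "y": -140, "z": 188.5, "rx": 0, "ry": 0, "rz": 0, "hand": 0},
  {"x": 20, "y": -140, "z": 188.5, "rx": 0, "ry": 0, "rz": 0, "hand": 0},
])

```text
time_s: 18.3
eef_pos: [0.6045, -0.0241, 0.1682]
ee_rot: [[-0.001, -0.961, -0.275], [-0.0, -0.275, 0.961], [-1.0, 0.001, 0.0]]
contact_force: [-0.4, -0.0, -2.7]
gripper_width: 0.152
```

Run:
```python
from h import *
np.set_printoptions(precision=4,suppress=True)
w=snap('wrist','w16');snap('top','t16');s=snap('scene','s16'); a=r.sense(); print(a['time_s'],a['eef_pos'],a['ee_rot'].round(4).tolist(),a['gripper_width'],a['contact_force'])
cv2.imwrite('pics/zs16.png',cv2.resize(s['pixels'][130:340,190:470,::-1],(800,600),interpolation=cv2.INTER_CUBIC))
```

```text
18.45 [ 0.6051 -0.0241  0.1688] [[0.0005, -0.9615, -0.2749], [-0.0002, -0.2749, 0.9615], [-1.0, -0.0004, -0.0003]] 0.152014288582988 [ 0.1962  0.4949 -2.024 ]
```

View pics/zs16.png

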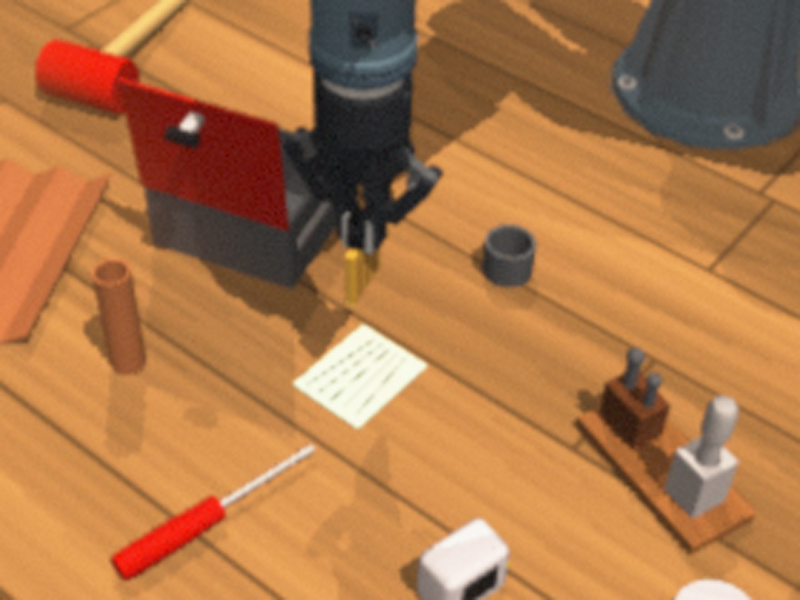

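View pics/w16.png

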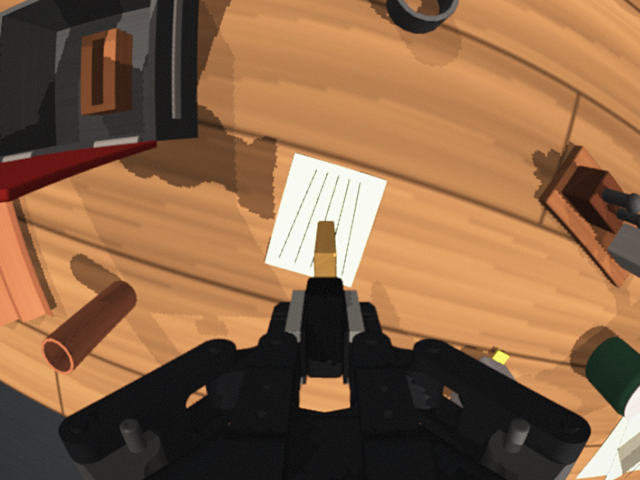

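View pics/t16.png

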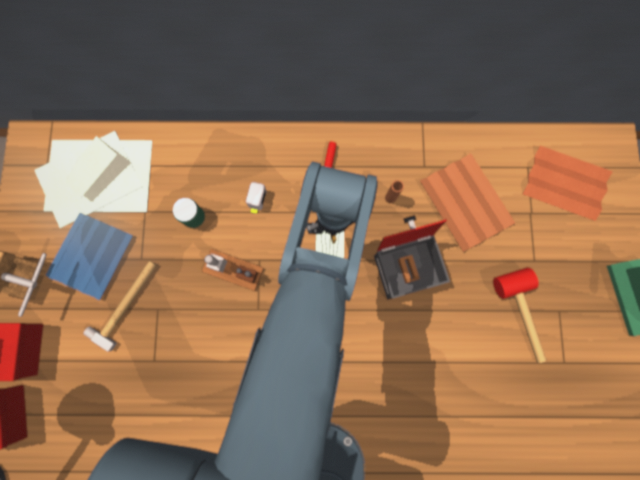

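The flap stands open, the punch stands in the socket, the bystanders haven't moved and the insert hangs upright over the card. Final check of offset and height: card corners in the wrist view are (295,153), (386,181), (265,263) and about (352,287). In the scene zoom the insert's far bottom edge is at about (352,303).

Run:
```python
from h import *
np.set_printoptions(precision=4,suppress=True)
w=load('w16');s=load('s16')
C=[onz(w,*q,.002,1)[:2] for q in ((295,153),(386,181),(352,287),(265,263))];print(C,np.mean(C,0))
cx=np.array([.9613,.2755]);cy=np.array([-.2755,.9613]);c=np.array([.605,-.0241])
for b in (.115,.12,.125):
    print(b,[[(np.round((proj(s,[*(c+.027*cx+sy*.0045*cy),z])-np.array([190,130]))*800/280)) for sy in (1,-1)] for z in (b,b+.056)],
     'wrist front bottom',proj(w,[*(c-.027*cx),b],True),'top',proj(w,[*(c-.027*cx),b+.056],True))
```

```text
[array([ 0.5562, -0.0638]), array([0.5575, 0.0155]), array([0.6569, 0.0161]), array([ 0.6563, -0.0648])] [ 0.6067 -0.0243]
0.115 [[array([355., 309.]), array([345., 305.])], [array([355., 262.]), array([345., 259.])]] wrist front bottom (np.float64(325.4012852767703), np.float64(220.39643546774158)) top (np.float64(325.7766209262302), np.float64(252.80683531284546))
0.12 [[array([355., 305.]), array([345., 301.])], [array([355., 257.]), array([345., 254.])]] wrist front bottom (np.float64(325.426568761553), np.float64(222.5607075125087)) top (np.float64(325.8234616368371), np.float64(256.8947726625939))
0.125 [[array([355., 300.]), array([345., 297.])], [array([355., 253.]), array([345., 250.])]] wrist front bottom (np.float64(325.4531077601215), np.float64(224.83535404585007)) top (np.float64(325.87341612251873), np.float64(261.26528696598365))
```

servo_tool([
  {"x": 0, "y": -1.5, "z": -0.5, "rx": 0, "ry": 0, "rz": 0, "hand": 0},
  {"x": 0, "y": -1.5, "z": -0.5, "rx": 0, "ry": 0, "rz": 0, "hand": 0},
  {"x": 0, "y": -1.5, "z": -0.5, "rx": 0, "ry": 0, "rz": 0, "hand": 0},
  {"x": 0, "y": -1.5, "z": -0.5, "rx": 0, "ry": 0, "rz": 0, "hand": 0},
])

```text
time_s: 18.85
eef_pos: [0.6071, -0.0237, 0.1683]
ee_rot: [[0.0, -0.961, -0.276], [-0.0, -0.276, 0.961], [-1.0, -0.0, -0.0]]
contact_force: [0.7, -0.1, -1.2]
gripper_width: 0.15
```

Run:
```python
from h import *
a=r.sense(); print(a['time_s'],a['eef_pos'],a['gripper_width'],a['contact_force'])
print(r.sign_off())
```

```text
18.85 [ 0.60712265 -0.02373165  0.16832711] 0.14969308699490896 [ 0.69525902 -0.118529   -1.19580292]
the job is handed in; nothing more can be done
None
```

The job is done and handed in at 18.85 s; the sign-off reported no verdict.

- **Punch:** It stands round head up in the socket, fully down and let go. It bottomed at the computed depth, and the wrist view afterwards showed its cap within about 1 mm of the seated position.
- **Flap:** I swung it by its bar to about 98°. It stayed standing open after I let go and was still up in the last pictures.
- **Insert:** I drew it straight up out of the slot and am holding it upright, about 1 mm from the card's measured middle (0.6067, -0.0243). Its lower edge is about 12 cm above the bench, from both the tool height and the scene view. I turned it no further, so it still lies at the case's angle of about 16° to the card.
- **Other items:** By eye in the pictures, everything else looked where it was. I did not measure the bystanders one by one.

**Disagreements:** The first views differed by up to about 6 mm on the handle and punch. I settled this with closer wrist views before each grasp. The first move call was refused for missing keys and moved nothing. The last nudge of about 1.5 mm was checked only by the tool reading, not by a new picture.

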